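# Clear up the knob station at the end of workshop class

## Robot

A 6-joint arm with a two-finger parallel gripper is mounted at the origin on the work surface. World frame = base frame: x ahead of the robot, y to its left, z up, the work surface at z = 0. Lengths are in m, angles in rad, forces in N, time in s.
With the tool pointing down it reaches from about 0.325 to 0.9 m from the base axis. Payload 6.1 kg.
Tool frame: the origin (TCP) lies midway between the tips of the shut fingers; the grasp point (between the pads) lies 19 mm behind it; z points along the fingers, y is the line along which they close (so a half turn about z gives the same grasp; the last joint's range is limited). The gripper opens to 85 mm and grips with 20 to 120 N. Pads are 22 mm wide; open, the fingers measure 114 mm over their backs; the gripper's body (76 mm by 85 mm) begins 54 mm behind the grasp point. The pads swing forward as they close: fully open they stand 13 mm farther back than shut.
Start: joints at [-1.443, 0.22, 1.526, -0, 1.395, -0.126], TCP at [0.157, -0.605, 0.198] pointing down, gripper open.
Joint ranges: [-2.98, 2.98], [-0.91, 2.08], [0.09, 2.57], [-1.24, 4.39], [0.2, 2.65], [-2.68, 2.68]. Speed limits (rad/s): [2.57, 2.57, 3.01, 3.14, 3.14, 3.14].

## Interface

Orientations are given as a 3x3 rotation matrix whose columns are the frame's x, y, z axes.
In Python, from cell import * gives the robot as it stands.
- The arm moves only by the tool step_arm, never from a script. Its argument "steps" is a list of rows, each a list of 3 entries, a list of its own where there are three numbers: the shift along the tool's x, y, z in cm, then the turn, a rotation vector about the tool's x, y, z in degrees, then the finger opening in cm, from 0 to 8.54. In form: [[[dx, dy, dz], [ax, ay, az], fingers], ...]. A call has 1 to 20 rows; each row shifts and turns the commanded pose from where the row before left it, along the tool's axes as they then stand; what a row does not reach is not made up. A row lasts 1/10 s, in which the tool goes at most 50 mm and 8.59 degrees, less where a joint would pass 70% of its speed; a pose out of reach is approached as far as the arm can. A call is refused whole if a number of a shift passes 5 or a number of a turn 8.59, either way. A call with a gripper value outside its range is refused whole. The fingers move at their own pace and stop on an object; "newtons" is the grip in N (left out, the last holds). Time passes only in rows, so rows that do not move let the fingers close. It gives the time, the measured TCP pose, the force, the opening and the grip force at its end, in the units of the state.
- sense(): the state, without advancing time (a new reading comes with each control period).
- snapshot(name): name is "scene" or "top" or "wrist"; returns (picture, depth): 384x512x3 uint8, blue, green, red; 384x512 float32, m along the optical axis (not along the pixel's ray), 0 where there is no reading.
- calibration(name): a dict with "fx", "fy", "cx", "cy" (pixels), "extrinsics" (4x4, takes a point from camera to world coordinates); the wrist camera has in their place "T_tool_cam" (4x4, takes a point from camera to tool coordinates, whose origin is the TCP and whose axes are the flange's). Camera axes: x right, y down, z forward; pixel columns grow to the right and rows downward; lengths in m; the calibration is good to about 2 mm. A picture is of the moment at which its call begins: read the wrist's pose just before it. calibration takes no time and is no camera call.
- finish_job(): hands the job in; it is judged then, once.
Trained networks look in the newest picture that a camera, given by its name, has taken for a name from the list of things; names that differ only in an ending like _2 or _b are one class to them, and where a whole thing is asked for, a point or a joint stands for the part that bears it (a point fixed in the world has none). Each returns a list of dicts, best first, with "score" (0 to 1); they miss things now and then, are a little off and sometimes report something else, mostly with a low value. They report only what shows in the picture. A call takes as long as a camera call. They do not tell look-alikes from the thing itself.
- boxes_of(target, camera): "xy" ([column, row] in pixels, amid what is visible of it).
- outline_of(target, camera): "pixels" (384x512 bool, what is visible of it) and "xy" ([column, row] in pixels, amid what is visible of it).
The state is a dict: "time": time; "joint_positions": joint angles; "joint_vel": joint speeds; "joint_torque": joint torques, N m; "tcp_pos": TCP position; "eef_rot": TCP orientation; "contact_force": force on the tool from outside, world axes, zero at the start; "ft_torque": the same for the moment, N m; "opening": finger opening in m; "grasp_force": force on a finger pad.
Only numpy, scipy, OpenCV 4.12 (cv2) and the standard library are available. Lean on these libraries where they do the work, as an engineer would, in place of code of your own. Each camera call takes 0.05 s, during which the arm holds its last target. There are 200 camera calls.

## Task

Clear up the drawer-knob station: with the scoop, move all the wooden ball knobs from the grey bin into the green tray, never touching the knobs with the fingers, then lay the scoop back flat in the middle of its black mat. Also stack all the black bit cases flat in one straight, square column on the yellow stand, its long side along the cases' long sides (before or after the scooping, in any order). Leave the glue, screwdriver and sanding block where they are.

Things in the scene. Friction and masses are not known exactly. Their poses are not given: they have to be found in the camera images.
- bin: Fixed grey bin, open on top. Inside: flat floor 235 (x) by 90 mm (y), 4 mm thick; near (-x) and side walls upright, far (+x) wall leans out at 45 degrees from the floor's far edge; rim 50 mm above the bench, walls 4 mm. Origin: on the bench under the flat floor's centre (floor from x = -117 to +117 mm); x along it, away from the robot, z up. The knobs lie on the floor in its far half.
- tray: Fixed green open tray, outside 200 mm (x) by 150 mm (y) by 50 mm high, walls and floor 4 mm. Origin: centre of its underside, x and y along its sides, z up.
- mat: Fixed black rubber mat where the scoop lives, 170 mm (x) by 100 mm (y) by 4 mm thick; origin at the centre of its underside. Laid back properly, the scoop's pan is centred on it.
- stand: Fixed low yellow stand with a plywood-coloured patch the size of a case, on which the column of cases is built: 100 mm (x) by 70 mm (y) by 12 mm high; origin at the centre of its underside, x along its long side. Its place varies.
- scoop: Loose aluminium scoop, 0.20 kg. Pan 100 (x) by 76 mm (y) outside, floor 2.5 mm, open front at x = +50, rear wall 36 mm high at x = -50, side walls 3 mm thick, 30 mm high, from rear wall to x = +25. Straight wooden handle, 22 (y) by 18 mm, rises at the rear wall leaning back (to -x) 12 degrees from z; top 134 mm up. Origin: centre of pan underside; x out of the open front, z up.
- scoop_grip (a point): Point on the axis of the scoop's handle, 35 mm below its top end: at x = -69 mm, z = 100 mm in the scoop's frame. A good place to pinch it across its 22 mm width, fingers pointing down along the handle.
- scoop_lip (a point): Middle of the pan's front edge, on its underside: x = +50 mm in the scoop's frame.
- knob1: A loose turned wooden ball knob, a plain ball 22 mm in diameter (origin at its centre), 12 g, some pale wood, some painted orange; it rolls only on slopes steeper than about 10 degrees. Of seven knobs, four to seven are present (the others read None).
- knob2: A loose turned wooden ball knob, a plain ball 22 mm in diameter (origin at its centre), 12 g, some pale wood, some painted orange; it rolls only on slopes steeper than about 10 degrees. Of seven knobs, four to seven are present (the others read None).
- knob3: A loose turned wooden ball knob, a plain ball 22 mm in diameter (origin at its centre), 12 g, some pale wood, some painted orange; it rolls only on slopes steeper than about 10 degrees. Of seven knobs, four to seven are present (the others read None).
- knob4: A loose turned wooden ball knob, a plain ball 22 mm in diameter (origin at its centre), 12 g, some pale wood, some painted orange; it rolls only on slopes steeper than about 10 degrees. Of seven knobs, four to seven are present (the others read None).
- knob5: A loose turned wooden ball knob, a plain ball 22 mm in diameter (origin at its centre), 12 g, some pale wood, some painted orange; it rolls only on slopes steeper than about 10 degrees. Of seven knobs, four to seven are present (the others read None).
- knob6: A loose turned wooden ball knob, a plain ball 22 mm in diameter (origin at its centre), 12 g, some pale wood, some painted orange; it rolls only on slopes steeper than about 10 degrees. Of seven knobs, four to seven are present (the others read None).
- knob7: A loose turned wooden ball knob, a plain ball 22 mm in diameter (origin at its centre), 12 g, some pale wood, some painted orange; it rolls only on slopes steeper than about 10 degrees. Of seven knobs, four to seven are present (the others read None).
- case1: Loose closed black drill-bit case with yellow latches on both long sides and a yellow badge on top: 84 mm (x) by 54 mm (y) by 36 mm high, 0.17 to 0.35 kg; origin at the centre of its underside, z up. Of four cases, three or four are present (the others read None).
- case2: Loose closed black drill-bit case with yellow latches on both long sides and a yellow badge on top: 84 mm (x) by 54 mm (y) by 36 mm high, 0.17 to 0.35 kg; origin at the centre of its underside, z up. Of four cases, three or four are present (the others read None).
- case3: Loose closed black drill-bit case with yellow latches on both long sides and a yellow badge on top: 84 mm (x) by 54 mm (y) by 36 mm high, 0.17 to 0.35 kg; origin at the centre of its underside, z up. Of four cases, three or four are present (the others read None).
- case4: Loose closed black drill-bit case with yellow latches on both long sides and a yellow badge on top: 84 mm (x) by 54 mm (y) by 36 mm high, 0.17 to 0.35 kg; origin at the centre of its underside, z up. Of four cases, three or four are present (the others read None).
- glue: Bystander: white glue bottle, 44 mm across, 110 mm high, at the far side; origin under its centre.
- driver: Bystander: yellow-handled screwdriver lying at the far side; origin under its middle.
- sander: Bystander: cork and green sanding block, 100 by 60 by 40 mm, far right; origin under its centre.
Mind the look-alikes: they are no part of the job. Of the things shaped like the scoop, the aluminium one is meant. What is shaped like the case2 but purple is not meant.

How it is judged:
By the outcome, as a careful person would: the job done as asked, in the order asked, and still so for the second after the job is handed in, with the robot touching nothing.
Of case1, case2, case3, case4 only 3 to 4 are there at a start; the rules pass over those that are not, and their reading is None.
Of knob1, knob2, knob3, knob4, knob5, knob6, knob7 only 4 to 7 are there at a start; the rules pass over those that are not, and their reading is None.
At some moment in a run one of scoop may be knocked a few centimetres aside while the robot is not near it.
It also fails if it takes over 210 s, if anything falls off the work surface, if the arm or the gripper's body presses on something with over 40 N, if the wrist force passes 120 N, or if a joint passes its speed limit or range.

## Working session

There is one attempt and no reset: what is moved stays moved. The work goes in short steps, Python scripts to look and compute and a tool call to move; the robot and the scene stay as the last step left them, time stands still between calls to the robot, and variables do not carry over. Pictures are saved under pics/ and viewed, at most 14 in all, crops included, and the job is handed in when it is done.

Besides the shell and the picture viewer there is one more tool, called after "Call:" as a command line: name --argument value ..., lists and objects as JSON in quotes. step_arm: Moves the arm, as the interface text tells. Its arguments: {"type":"object","properties":{"steps":{"type":"array","items":{"type":"array"}},"newtons":{"type":"number"}},"required":["steps"]}

```bash
mkdir -p pics; ls
cat > h.py <<'E'
from cell import *
import numpy as np, cv2
def cam(n):
    c=calibration(n); K=(c["fx"],c["fy"],c["cx"],c["cy"])
    if n=="wrist":
        s=sense(); T=np.eye(4); T[:3,:3]=s["eef_rot"]; T[:3,3]=s["tcp_pos"]; E=T@np.array(c["T_tool_cam"])
    else: E=np.array(c["extrinsics"])
    return K,E
def cloud(n,d,KE=None):
    K,E=KE or cam(n)
    v,u=np.mgrid[0:384,0:512]
    P=np.stack([(u-K[2])/K[0]*d,(v-K[3])/K[1]*d,d],-1)
    return P@E[:3,:3].T+E[:3,3]
E
python3 - <<'E'
from h import *
for n in("scene","top"):
    p,d=snapshot(n); cv2.imwrite(f"pics/{n}0.png",p); np.save(f"{n}0.npy",d); print(n,cam(n))
    P=cloud(n,d)
    for t in("bin","tray","mat","stand","scoop","knob1","case1","glue","driver","sander"):
        for r in outline_of(t,n):
            m=r["pixels"]&(d>0)
            if m.sum()<5: continue
            q=P[m]; print(t,round(r["score"],2),np.round(r["xy"]),m.sum(),"med",np.round(np.median(q,0),3),"lo",np.round(np.percentile(q,2,0),3),"hi",np.round(np.percentile(q,98,0),3))
E
```

```text
pics
scene ((379.247469243192, 379.247469243192, 256.710059875303, 189.28889394129948), array([[-0.74211157,  0.46672193, -0.48108321,  1.0825337 ],
       [ 0.67017985,  0.50448694, -0.54438212,  0.52735266],
       [-0.01137488, -0.72640455, -0.68717323,  0.8508912 ],
       [ 0.        ,  0.        ,  0.        ,  1.        ]]))
bin 0.66 [265. 189.] 942 med [ 0.477 -0.111  0.015] lo [ 0.428 -0.155  0.003] hi [ 0.545 -0.074  0.134]
bin 0.56 [353. 267.] 4067 med [0.512 0.256 0.005] lo [ 0.396  0.138 -0.001] hi [0.645 0.379 0.051]
stand 0.73 [268. 190.] 1022 med [ 0.475 -0.112  0.015] lo [ 0.42  -0.159  0.002] hi [ 0.547 -0.074  0.135]
stand 0.6 [215. 178.] 490 med [ 0.576 -0.275  0.011] lo [ 0.523 -0.315  0.001] hi [ 0.622 -0.241  0.014]
scoop 0.91 [267. 188.] 955 med [ 0.475 -0.114  0.015] lo [ 0.425 -0.158  0.002] hi [ 0.546 -0.075  0.133]
scoop 0.73 [272. 136.] 698 med [ 0.257 -0.312  0.014] lo [ 0.209 -0.355 -0.002] hi [ 0.332 -0.274  0.13 ]
knob1 0.57 [360. 299.] 65 med [0.577 0.328 0.021] lo [0.567 0.319 0.011] hi [0.583 0.337 0.025]
knob1 0.54 [348. 296.] 50 med [0.595 0.304 
[... 2766 characters left out ...]
 137.] 207 med [0.764 0.021 0.073] lo [0.751 0.002 0.   ] hi [0.817 0.044 0.115]
glue 0.47 [198. 127.] 202 med [0.811 0.114 0.023] lo [0.769 0.088 0.008] hi [0.852 0.14  0.031]
glue 0.18 [309. 202.] 598 med [ 0.565 -0.28   0.013] lo [ 0.519 -0.317  0.005] hi [ 0.614 -0.246  0.02 ]
driver 0.82 [195. 127.] 201 med [0.812 0.112 0.023] lo [0.765 0.085 0.013] hi [0.853 0.141 0.031]
driver 0.18 [309. 235.] 436 med [ 0.444 -0.277  0.036] lo [ 0.404 -0.306  0.015] hi [ 0.484 -0.248  0.044]
sander 0.92 [318. 154.] 543 med [ 0.728 -0.297  0.038] lo [ 0.683 -0.339  0.006] hi [ 0.777 -0.258  0.046]
sander 0.26 [260. 222.] 697 med [ 0.495 -0.116  0.008] lo [ 0.424 -0.155 -0.   ] hi [ 0.546 -0.08   0.139]
```

Run:
```python
import cv2
a=cv2.imread("pics/top0.png")[90:330,90:430]; cv2.imwrite("pics/top0c.png",cv2.resize(a,None,fx=2.3,fy=2.3,interpolation=cv2.INTER_CUBIC))
a=cv2.imread("pics/scene0.png")[100:350,130:460]; cv2.imwrite("pics/scene0c.png",cv2.resize(a,None,fx=2.4,fy=2.4,interpolation=cv2.INTER_CUBIC))
```

```text
(no output)
```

View pics/top0c.png

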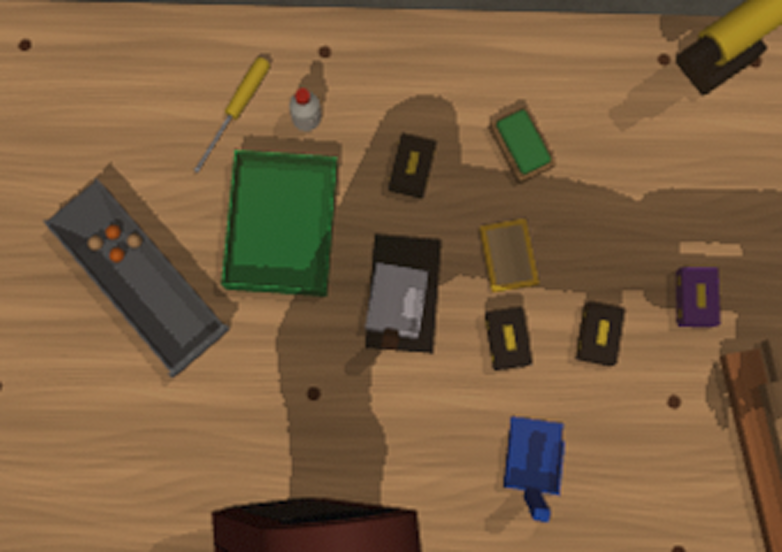

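View pics/scene0c.png

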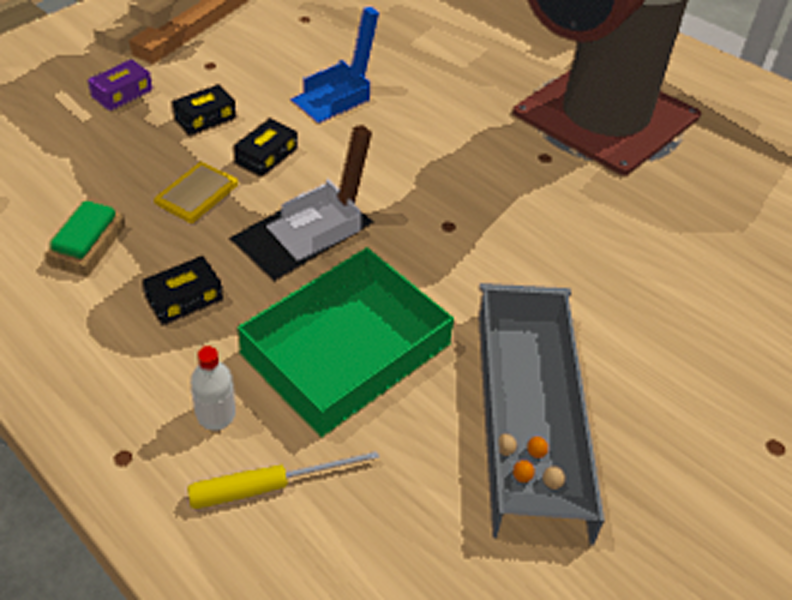

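The top crop shows the aluminium scoop on the black mat at full-image pixel (262,220). The blue scoop at (323,288) is a look-alike. The black cases are at (269,162), (311,237) and (351,235), and the purple look-alike is at (394,219). The stand is at (312,201). There are four knobs in the bin, around (140,196).

I choose the aluminium scoop and the three black cases. I'll check that choice from the wrist camera.

Run:
```python
from h import *
s=sense(); print(np.round(s["eef_rot"],3).tolist(), s["tcp_pos"]); c=calibration("wrist"); print({k:np.round(v,3).tolist() for k,v in c.items()})
```

```text
[[0.968, 0.251, 0.0], [0.251, -0.968, 0.0], [0.0, -0.0, -1.0]] [ 0.15690888 -0.60496432  0.19808358]
{'fx': 308.624, 'fy': 308.624, 'cx': 258.68, 'cy': 192.525, 'T_tool_cam': [[-0.0, -0.953, -0.302, 0.077], [1.0, -0.0, 0.001, -0.001], [-0.001, -0.302, 0.953, -0.177], [0.0, 0.0, 0.0, 1.0]]}
```

```bash
cat >> h.py <<'E'
from scipy.spatial.transform import Rotation as Ro
import json
def Rdown(yaw,tilt=0):
    "tool x heading yaw (deg, world), tilt: fingers lean forward toward heading by tilt deg"
    return (Ro.from_euler('z',yaw,degrees=True)*Ro.from_euler('y',-tilt,degrees=True)*Ro.from_matrix(np.diag([1.,-1,-1]))).as_matrix()
def plan(wps,start=None,vmax=4.0,wmax=8.0):
    """wps: list of (pos,R,fingers_cm[,vmax]) -> printed rows; shift and turn together"""
    s=sense(); p,R=(np.array(s["tcp_pos"]),np.array(s["eef_rot"])) if start is None else start
    for w in wps:
        tp,tR,f=w[:3]; v=w[3] if len(w)>3 else vmax
        tp=np.array(tp,float)
        if isinstance(f,(list,tuple)): rows=[[[0,0,0],[0,0,0],f[0]]]*f[1]; print(json.dumps(rows)); continue
        rv=Ro.from_matrix(R.T@tR).as_rotvec(); ang=np.degrees(np.linalg.norm(rv)); D=np.linalg.norm(tp-p)*100
        n=max(1,int(np.ceil(max(D/v,ang/wmax)))); rows=[]
        p0,R0=p.copy(),R.copy()
        for i in range(1,n+1):
            d=R.T@(p0+(tp-p0)*i/n-p)*100; d=np.round(d,2)
            a=np.degrees(Ro.from_matrix(R.T@(R0@Ro.from_rotvec(rv*i/n).as_matrix())).as_rotvec()); a=np.round(a,1)
            rows.append([d.tolist(),a.tolist(),f])
            p=p+R@d/100; R=R@Ro.from_rotvec(a,degrees=True).as_matrix()
        print(len(rows),json.dumps(rows).replace(" ","").replace("-0.0,","0,").replace("-0.0]","0]").replace("0.0","0.0"))
    return p,R
E
python3 - <<'E'
from h import *
plan([((0.30,-0.45,0.33),Rdown(0),8.5),((0.47,-0.22,0.36),Rdown(0),8.5)])
E
```

```text
7 [[[2.53,-1.63,-1.88],[0,0,2.1],8.5],[[2.48,-1.72,-1.89],[0,0,2.1],8.5],[[2.41,-1.81,-1.88],[0,0,2.0],8.5],[[2.34,-1.9,-1.89],[0,0,2.1],8.5],[[2.27,-1.98,-1.88],[0,0,2.1],8.5],[[2.2,-2.06,-1.89],[0,0,2.1],8.5],[[2.12,-2.14,-1.88],[0,0,2.0],8.5]]
8 [[[2.13,-2.87,-0.37],[0,0,0.0],8.5],[[2.12,-2.88,-0.38],[0,0,0.0],8.5],[[2.13,-2.87,-0.37],[0,0,0.0],8.5],[[2.13,-2.87,-0.38],[0,0,0.0],8.5],[[2.13,-2.88,-0.37],[0,0,0.0],8.5],[[2.12,-2.87,-0.38],[0,0,0.0],8.5],[[2.13,-2.87,-0.37],[0,0,0.0],8.5],[[2.13,-2.87,-0.38],[0,0,0.0],8.5]]
```

Call:
step_arm --steps '[[[2.5,-1.6,-1.9],[0,0,2.1],8.5],[[2.5,-1.7,-1.9],[0,0,2.1],8.5],[[2.4,-1.8,-1.9],[0,0,2.0],8.5],[[2.3,-1.9,-1.9],[0,0,2.1],8.5],[[2.3,-2,-1.9],[0,0,2.1],8.5],[[2.2,-2,-1.9],[0,0,2.1],8.5],[[2.1,-2.1,-1.9],[0,0,2.0],8.5],[[2.1,-2.9,-0.4],[0,0,0],8.5],[[2.1,-2.9,-0.4],[0,0,0],8.5],[[2.1,-2.9,-0.4],[0,0,0],8.5],[[2.1,-2.9,-0.4],[0,0,0],8.5],[[2.1,-2.9,-0.4],[0,0,0],8.5],[[2.1,-2.9,-0.4],[0,0,0],8.5],[[2.1,-2.9,-0.4],[0,0,0],8.5],[[2.1,-2.9,-0.4],[0,0,0],8.5],[[0,0,0],[0,0,0],8.5],[[0,0,0],[0,0,0],8.5]]'

```text
time: 2.8
tcp_pos: [0.4677, -0.2188, 0.3632]
eef_rot: [[1.0, 0.003, -0.0], [0.003, -1.0, -0.001], [-0.0, 0.001, -1.0]]
contact_force: [0.7, 0.3, 0.6]
opening: 0.0849
grasp_force: 0.0
```

```bash
cat >> h.py <<'E'
def look(tag,targets,show=True):
    s=sense(); KE=cam("wrist"); p,d=snapshot("wrist")
    cv2.imwrite(f"pics/{tag}.png",p); P=cloud("wrist",d,KE); np.savez(f"{tag}.npz",p=p,d=d,P=P)
    out={}
    for t in targets:
        for r in outline_of(t,"wrist"):
            m=r["pixels"]&(d>0)
            if m.sum()<15 or r["score"]<.3: continue
            q=P[m]; zt=np.percentile(q[:,2],90); top=m&(np.abs(P[...,2]-zt)<.006)
            (c,wh,a)=cv2.minAreaRect((P[top][:,:2]*1000).astype(np.float32))
            if wh[0]<wh[1]: a-=90; wh=wh[::-1]
            a=(a+90)%180-90
            print(t,round(r["score"],2),np.round(r["xy"]),m.sum(),"top z %.4f"%zt,"rect c",np.round(c,1),"wh",np.round(wh,1),"ang %.1f"%a,"BGR",p[m].mean(0).round())
            out.setdefault(t,[]).append((c,wh,a,zt,m))
    return P,out
E
python3 - <<'E'
from h import *
print(sense()["tcp_pos"])
P,o=look("w1",["stand","case1","mat","scoop","tray"])
print("bench z",np.round(np.percentile(P[...,2][P[...,2]>-0.05],[10,25,50]),4))
E
```

```text
[ 0.46772788 -0.21882835  0.36319938]
stand 0.61 [299.  80.] 2845 top z 0.0149 rect c [ 567.5 -280.5] wh [99.6 70.1] ang 11.1 BGR [ 88. 139. 171.]
case1 0.9 [201.   8.] 709 top z 0.0382 rect c [ 662.1 -130.7] wh [55.2 22.7] ang -89.2 BGR [23. 24. 26.]
case1 0.6 [463. 118.] 2410 top z 0.0385 rect c [ 509.4 -551.9] wh [82.6 55.2] ang 0.1 BGR [90. 54. 88.]
case1 0.58 [294. 156.] 1690 top z 0.0384 rect c [ 443.5 -277.6] wh [83.9 53.9] ang 9.6 BGR [34. 44. 49.]
mat 0.98 [219.  88.] 3089 top z 0.0064 rect c [ 509.3 -127. ] wh [172.4 100.9] ang -2.8 BGR [33. 34. 37.]
scoop 0.87 [311. 251.] 3047 top z 0.1059 rect c [ 217.6 -304.7] wh [22.7 10.8] ang -67.9 BGR [100.  53.  33.]
tray 0.83 [74. 57.] 13826 top z 0.0441 rect c [589.6  56. ] wh [170.8 151.9] ang -2.7 BGR [41. 70. 32.]
bench z [0.0003 0.001  0.0022]
```

View pics/w1.png

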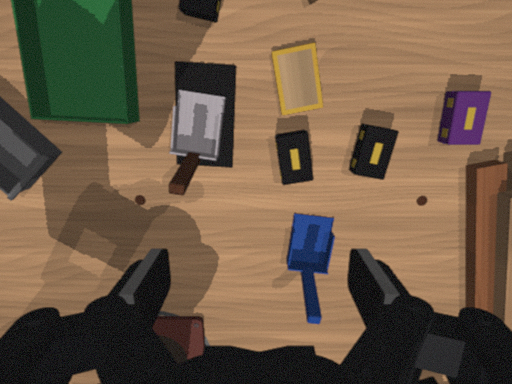

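The wrist view shows the aluminium scoop at (199,128) on its mat and the stand at (299,80). The black cases are at (294,156), (374,152) and (201,8). The purple decoy is at (466,118) and the blue scoop at (311,250). Next I'll look over the bin and tray.

Call:
step_arm --steps '[[[0.8,-4,0],[0,0,0],8.5],[[0.8,-4,0],[0,0,0],8.5],[[0.8,-4,0],[0,0,0],8.5],[[0.8,-4,0],[0,0,0],8.5],[[0.8,-4,0],[0,0,0],8.5],[[0.8,-4,0],[0,0,0],8.5],[[0.8,-4,0],[0,0,0],8.5],[[0.8,-4,0],[0,0,0],8.5],[[0,0,0],[0,0,0],8.5],[[0,0,0],[0,0,0],8.5]]'

```text
time: 4.1
tcp_pos: [0.5312, 0.1009, 0.3628]
eef_rot: [[1.0, 0.002, -0.001], [0.002, -1.0, -0.0], [-0.001, 0.0, -1.0]]
contact_force: [0.5, -0.2, 0.6]
opening: 0.0851
grasp_force: 0.0
```

Run:
```python
from h import *
P,o=look("w2",["bin","mat","scoop","tray","knob1","case1"])
d=np.load("w2.npz"); p=d["p"]; P=d["P"]
for t in ("tray","bin"):
    m=o[t][0][4]; q=P[m]; print(t,np.percentile(q[:,2],[1,5,50,95,99]).round(4))
    rim=q[(q[:,2]>.046)&(q[:,2]<.058)]; c,wh,a=cv2.minAreaRect((rim[:,:2]*1000).astype(np.float32)); print("rim",len(rim),np.round(c,1),np.round(wh,1),a)
    fl=q[(q[:,2]<.009)&(q[:,2]>.003)]; c,wh,a=cv2.minAreaRect((fl[:,:2]*1000).astype(np.float32)); print("floor",len(fl),np.round(c,1),np.round(wh,1),a)
# scoop handle and pan
m=o["scoop"][0][4]; q=P[m]
for z in (.03,.05,.07,.09,.11,.13):
    k=q[abs(q[:,2]-z)<.008]
    if len(k)>3: print("scoop z",z,len(k),k.mean(0).round(4))
k=q[q[:,2]<.016]; c,wh,a=cv2.minAreaRect((k[:,:2]*1000).astype(np.float32)); print("pan",np.round(c,1),np.round(wh,1),a)
```

```text
bin 0.67 [162. 149.] 11959 top z 0.0502 rect c [518.8 258.1] wh [293.7 105.5] ang 42.8 BGR [74. 73. 74.]
mat 0.83 [399. 125.] 2262 top z 0.0067 rect c [ 508.7 -126.8] wh [170.1 101.8] ang -3.8 BGR [37. 37. 40.]
scoop 0.71 [471. 277.] 2688 top z 0.0317 rect c [ 260.9 -312.9] wh [88.4 78.8] ang -7.1 BGR [95. 51. 33.]
scoop 0.56 [390. 172.] 3890 top z 0.1118 rect c [ 432.8 -102.4] wh [26.6 14.5] ang -57.9 BGR [108. 108. 117.]
scoop 0.32 [143. 126.] 162 top z 0.0265 rect c [554.5 292.9] wh [19.1 16.6] ang 33.2 BGR [ 46.  79. 138.]
tray 0.91 [290.  92.] 13815 top z 0.0473 rect c [604.1  55.7] wh [200.3 150.1] ang -2.8 BGR [53. 89. 43.]
knob1 0.66 [121. 117.] 173 top z 0.0261 rect c [571.1 326.7] wh [18.8 18.5] ang 63.7 BGR [ 80. 104. 131.]
knob1 0.61 [139. 103.] 165 top z 0.0264 rect c [587.7 301.5] wh [19.2 19.2] ang -71.0 BGR [ 45.  80. 144.]
knob1 0.47 [156. 115.] 112 top z 0.0269 rect c [574.8 270.6] wh [18.5 15.5] ang 40.4 BGR [ 88. 116. 148.]
case1 0.87 [414.  32.] 2862 top z 0.0387 rect c [ 697.  -135.3] wh [84.3 54.3] ang -12.2 BGR [36. 46. 51.]
case1 0.56 [474. 193.] 2113 top z 0.0386 rect c [ 444.1 -276.9] wh [83.2 54.5] ang 9.9 BGR [31. 41. 46.]
tray [0.0027 0.0038 0.0057 0.051  0.0523]
rim 1457 [604.1  55.7] [150.1 200.3] 87.24356079101562
floor 10498 [604.   51.4] [165.9 192.9] 87.19049835205078
bin [0.0031 0.0039 0.0118 0.0512 0.0523]
rim 1943 [519.  257.9] [293.6 105.5] 42.626590728759766
floor 5616 [511.9 267.8] [277.7 120.7] 42.837249755859375
scoop z 0.03 589 [ 0.2571 -0.3126  0.0292]
scoop z 0.05 77 [ 0.2303 -0.3067  0.0487]
pan [ 263.2 -328.7] [110.1 132.3] 83.85153198242188
```

View pics/w2.png

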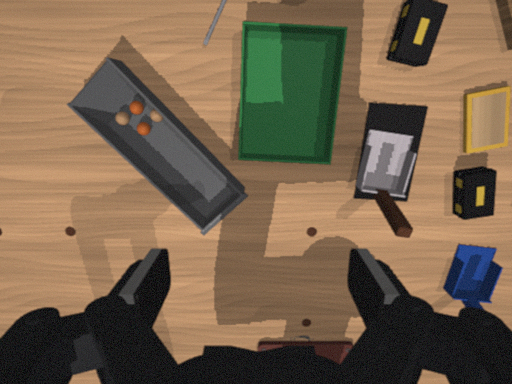

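The second view shows the tray at (291,92), the bin at (160,145) and four knobs at (121,118), (137,107), (156,117) and (143,128). The scoop is at (390,165) with its handle to the lower right, at (395,215).

Run:
```python
from h import *
d=np.load("w2.npz"); p=d["p"]; P=d["P"]
# bin frame
yaw=42.7; R=Ro.from_euler('z',yaw,degrees=True).as_matrix(); o=np.array([.5004,.2408,0.001])
q=(P-o)@R
for lo,hi in((-.10,-.05),(-.05,0),(0,.05),(.06,.11)):
    m=(q[...,0]>lo)&(q[...,0]<hi)&(abs(q[...,1])<.075)
    print("x",lo)
    for z0,z1 in((.003,.008),(.012,.022),(.03,.042),(.046,.054)):
        k=q[m&(q[...,2]>z0)&(q[...,2]<z1)]
        if len(k): 
            l=k[k[:,1]>0.02][:,1]; r=k[k[:,1]<-0.02][:,1]
            print(z0,len(k), "L",np.percentile(l,[5,50,95]).round(4) if len(l) else 0,"R",np.percentile(r,[5,50,95]).round(4) if len(r) else 0)
m=(abs(q[...,1])<.03)
for z0,z1 in((.003,.006),(.012,.022),(.03,.04),(.047,.053)):
    k=q[m&(q[...,2]>z0)&(q[...,2]<z1)&(abs(q[...,0])<.2)]; print("z",z0,"x 1,99%",np.percentile(k[:,0],[0.5,50,99.5]).round(4))
# scoop: points near mat
m=(abs(P[...,0]-.49)<.12)&(abs(P[...,1]+.115)<.09)
h=P[m&(P[...,2]>.05)]
for z in(.055,.07,.085,.1,.115,.13):
    k=h[abs(h[:,2]-z)<.008]
    if len(k): print("h",z,len(k),k.mean(0).round(4))
hs=p; g=p.astype(int).min(-1)
k=P[m&(P[...,2]>.026)&(P[...,2]<.044)]; c,wh,a=cv2.minAreaRect((k[:,:2]*1000).astype(np.float32)); print("walls",len(k),np.round(c,1),np.round(wh,1),a)
br=m&(g>75)&(P[...,2]<.05); k=P[br]; c,wh,a=cv2.minAreaRect((k[:,:2]*1000).astype(np.float32)); print("bright",len(k),np.round(c,1),np.round(wh,1),a)
a=p[90:250,340:450]; cv2.imwrite("pics/sc.png",cv2.resize(a,None,fx=4,fy=3.7,interpolation=cv2.INTER_CUBIC))
```

```text
x -0.1
0.003 1040 L [0.0216 0.034  0.0459] R [-0.0481 -0.0265 -0.0203]
0.012 94 L [0.0454 0.046  0.0466] R [-0.0484 -0.0481 -0.0477]
0.03 138 L [0.0452 0.046  0.0465] R [-0.0485 -0.048  -0.0478]
0.046 196 L [0.0456 0.0471 0.0498] R [-0.0482 -0.0464 -0.044 ]
x -0.05
0.003 1102 L [0.0217 0.0343 0.0458] R [-0.048  -0.0263 -0.021 ]
0.012 110 L [0.0455 0.0461 0.0468] R [-0.0482 -0.0479 -0.0478]
0.03 133 L [0.0454 0.046  0.0466] R [-0.0484 -0.048  -0.0476]
0.046 192 L [0.0456 0.0472 0.0495] R [-0.0482 -0.0467 -0.0449]
x 0
0.003 1155 L [0.0214 0.0342 0.0457] R [-0.0479 -0.0272 -0.021 ]
0.012 111 L [0.0454 0.046  0.0466] R [-0.0481 -0.0479 -0.0476]
0.03 156 L [0.0454 0.0462 0.047 ] R [-0.0484 -0.0478 -0.0475]
0.046 202 L [0.0456 0.0471 0.0499] R [-0.048  -0.0465 -0.0444]
x 0.06
0.003 896 L [0.0216 0.0344 0.0461] R [-0.0479 -0.0272 -0.021 ]
0.012 324 L [0.0237 0.0462 0.0469] R [-0.0479 -0.0333 -0.0213]
0.03 161 L [0.0457 0.0462 0.047 ] R [-0.048  -0.0477 -0.0473]
0.046 233 L [0.0458 0.0473 0.0499] R [-0.0479 -0.0463 -0.0441]
z 0.003 x 1,99% [-0.111   0.0015  0.1249]
z 0.012 x 1,99% [-0.1119  0.1317  0.1422]
z 0.03 x 1,99% [-0.112   0.1538  0.1605]
z 0.047 x 1,99% [-0.1216 -0.1121  0.1718]
h 0.055 82 [ 0.4451 -0.1035  0.0563]
h 0.07 101 [ 0.4422 -0.1028  0.0706]
h 0.085 111 [ 0.4391 -0.1028  0.0849]
h 0.1 123 [ 0.4358 -0.1022  0.1001]
h 0.115 131 [ 0.4328 -0.1019  0.1151]
h 0.13 153 [ 0.4287 -0.1016  0.1307]
walls 544 [ 477.8 -113.6] [77.4 89.2] 81.34070587158203
bright 7838 [ 489.7 -115. ] [179.9 239.2] 89.99288177490234
```

View pics/sc.png

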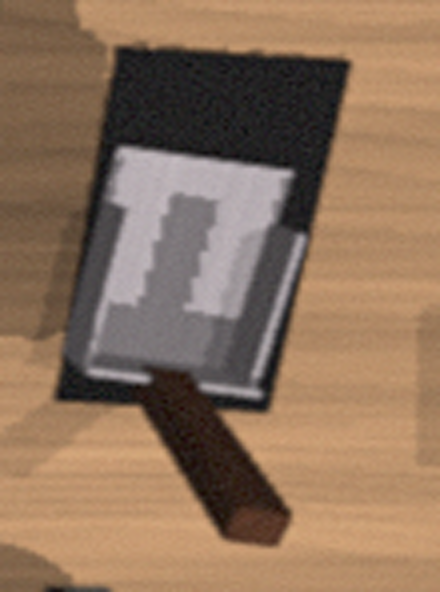

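Run:
```python
from h import *
plan([((0.47,-0.11,0.29),Rdown(-7.5),8.5)])
```

```text
6 [[[-1.02,3.5,1.22],[0.0,0,1.2],8.5],[[-0.94,3.51,1.22],[0.0,0,1.3],8.5],[[-0.87,3.54,1.22],[0.0,0,1.2],8.5],[[-0.79,3.55,1.22],[0.0,0,1.3],8.5],[[-0.71,3.58,1.22],[0.0,0,1.2],8.5],[[-0.63,3.58,1.22],[0.0,0,1.2],8.5]]
```

Call:
step_arm --steps '[[[-1.0,3.5,1.2],[0,0,1.2],8.5],[[-0.9,3.5,1.2],[0,0,1.3],8.5],[[-0.9,3.5,1.2],[0,0,1.2],8.5],[[-0.8,3.6,1.2],[0,0,1.3],8.5],[[-0.7,3.6,1.2],[0,0,1.2],8.5],[[-0.6,3.6,1.2],[0,0,1.2],8.5],[[0,0,0],[0,0,0],8.5],[[0,0,0],[0,0,0],8.5]]'

```text
time: 5.25
tcp_pos: [0.4705, -0.1103, 0.291]
eef_rot: [[0.991, -0.131, -0.0], [-0.131, -0.991, 0.001], [-0.0, -0.001, -1.0]]
contact_force: [-0.5, 0.9, 0.7]
opening: 0.0853
grasp_force: 0.0
```

```bash
cat >> h.py <<'E'
def scoopfit(P,c=(.49,-.115)):
    m=(abs(P[...,0]-c[0])<.12)&(abs(P[...,1]-c[1])<.10)
    top=P[m&(P[...,2]>.126)&(P[...,2]<.15)]; tc=cv2.minAreaRect((top[:,:2]*1000).astype(np.float32)); print("handle top",len(top),np.round(tc[0],1),np.round(tc[1],1),round(tc[2],1),"z",top[:,2].max().round(4))
    k=P[m&(P[...,2]>.027)&(P[...,2]<.042)]; w=cv2.minAreaRect((k[:,:2]*1000).astype(np.float32)); print("walls",len(k),np.round(w[0],1),np.round(w[1],1),round(w[2],1))
    k=P[m&(P[...,2]>.0075)&(P[...,2]<.0125)]; w=cv2.minAreaRect((k[:,:2]*1000).astype(np.float32)); print("pan floor",len(k),np.round(w[0],1),np.round(w[1],1),round(w[2],1))
    h=P[m&(P[...,2]>.05)]
    for z in(.06,.08,.1,.12):
        k=h[abs(h[:,2]-z)<.008]; 
        if len(k): print("h",z,len(k),k.mean(0).round(4))
E
python3 - <<'E'
from h import *
print(sense()["tcp_pos"])
P,o=look("w3",["scoop","mat"]); scoopfit(P)
m=o["scoop"][0][4]; q=P[m]; 
p=np.load("w3.npz")["p"]
cv2.imwrite("pics/w3c.png",cv2.resize(p[20:260,120:420],None,fx=2.4,fy=2.4))
E
```

```text
[ 0.47048454 -0.11028328  0.29101691]
scoop 0.91 [262. 140.] 4961 top z 0.1078 rect c [ 436.7 -107.3] wh [21.1  4.6] ang 87.6 BGR [127. 126. 136.]
scoop 0.82 [404. 245.] 3166 top z 0.0306 rect c [ 267.3 -313.8] wh [76.7 75.9] ang 83.5 BGR [108.  59.  37.]
mat 0.58 [278.  90.] 3976 top z 0.0063 rect c [ 508.5 -126.3] wh [170.7 102.5] ang -3.7 BGR [38. 38. 41.]
handle top 363 [ 423.6 -106. ] [21.  20.6] 82.2 z 0.1421
walls 676 [513.1 -73.6] [197.6  99.1] 55.8
pan floor 2016 [516.7 -88.3] [176.5 144.4] 76.4
h 0.06 95 [ 0.4699 -0.0934  0.059 ]
h 0.08 99 [ 0.4427 -0.1089  0.08  ]
h 0.1 112 [ 0.4385 -0.1077  0.1003]
h 0.12 127 [ 0.4342 -0.1073  0.1201]
```

View pics/w3c.png

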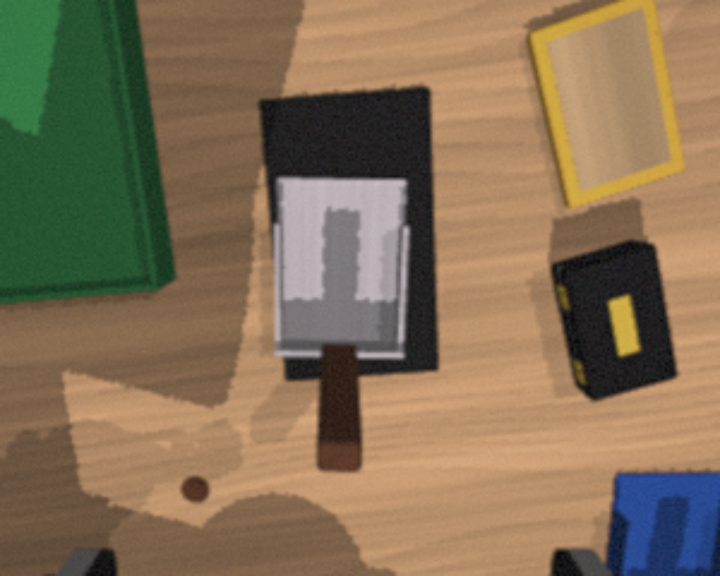

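The close crop confirms the choice. The aluminium pan is at crop (342,265) on the black mat, with the brown handle top at (340,455). The blue scoop is only at the lower right edge.

Run:
```python
from h import *
R=Rdown(-7.5,12); g=np.array([.4335,-.1075,.0854]); 
plan([(g-.09*R[:,2],R,8.5),(g,R,8.5,2.5)])
```

```text
4 [[[-1.42,0.09,2.96],[0,3.0,0.0],8.5],[[-1.56,0.08,2.88],[0,3.0,0.1],8.5],[[-1.72,0.09,2.79],[0,3.0,0.0],8.5],[[-1.86,0.09,2.7],[0,2.9,0.1],8.5]]
4 [[[0.0,0.0,2.25],[0,0.0,0],8.5],[[0.0,0.0,2.25],[0,0.0,0],8.5],[[0.0,0.0,2.25],[0,0.0,0],8.5],[[0.0,0.0,2.25],[0,0.0,0],8.5]]
```

Call:
step_arm --steps '[[[-1.4,0.1,3.0],[0,3,0],8.5],[[-1.6,0.1,2.9],[0,3,0],8.5],[[-1.7,0.1,2.8],[0,3,0],8.5],[[-1.9,0.1,2.7],[0,3,0.2],8.5],[[0,0,0],[0,0,0],8.5],[[0,0,2.2],[0,0,0],8.5],[[0,0,2.2],[0,0,0],8.5],[[0,0,2.2],[0,0,0],8.5],[[0,0,2.3],[0,0,0],8.5],[[0,0,0],[0,0,0],8.5],[[0,0,0],[0,0,0],8.5]]'

```text
time: 6.5
tcp_pos: [0.4336, -0.1084, 0.0865]
eef_rot: [[0.97, -0.13, 0.207], [-0.127, -0.992, -0.027], [0.209, -0.0, -0.978]]
contact_force: [-0.9, 0.7, 0.4]
opening: 0.0852
grasp_force: 0.0
```

Call:
step_arm --newtons 80 --steps '[[[0,0,0],[0,0,0],1.5],[[0,0,0],[0,0,0],1.5],[[0,0,0],[0,0,0],1.5],[[0,0,0],[0,0,0],1.5],[[0,0,0],[0,0,0],1.5],[[0,0,0],[0,0,0],1.5],[[0,0,0],[0,0,0],1.5],[[0,0,0],[0,0,0],1.5],[[0,0,0],[0,0,0],1.5],[[0,0,0],[0,0,0],1.5]]'

```text
time: 7.5
tcp_pos: [0.4325, -0.1087, 0.0857]
eef_rot: [[0.969, -0.131, 0.207], [-0.129, -0.991, -0.027], [0.209, -0.0, -0.978]]
contact_force: [-2.5, 2.0, 6.1]
opening: 0.0204
grasp_force: 79.3
```

```bash
cat >> h.py <<'E'
BIN=np.array([.5051,.2438]); BYAW=42.7
def scoop_wp(lip_xy,lip_z,yaw,th):
    "TCP pose putting the lip middle there with lip-up pitch th"
    R=Rdown(yaw,12+th); t=np.radians(th)
    v=np.array([.115,-.0815]); f=v[0]*np.cos(t)-v[1]*np.sin(t); u=v[0]*np.sin(t)+v[1]*np.cos(t)
    h=np.array([np.cos(np.radians(yaw)),np.sin(np.radians(yaw))])
    return np.array([*(np.array(lip_xy)-f*h),lip_z-u]),R
def binlip(x,y,z,th):
    a=np.radians(BYAW); return scoop_wp(BIN+x*np.array([np.cos(a),np.sin(a)])+y*np.array([-np.sin(a),np.cos(a)]),z,BYAW,th)
E
python3 - <<'E'
from h import *
s=sense(); p=s["tcp_pos"]; R0=s["eef_rot"]
w=[(p+[0,0,.10],R0,1.5)]
a=binlip(.02,0,.10,5); w.append(((p+a[0])/2+[-.02,0,.03],Rdown(18,16),1.5)); w.append((*a,1.5))
plan(w)
E
```

```text
3 [[[0.7,0,-3.26],[0.0,0.0,0.0],1.5],[[0.69,0,-3.26],[0.0,0.0,0.0],1.5],[[0.7,0,-3.26],[0.0,0.0,0.0],1.5]]
4 [[[-1.11,-3.44,0.46],[1.5,1.0,-6.2],1.5],[[-0.74,-3.54,0.54],[1.6,0.9,-6.2],1.5],[[-0.37,-3.57,0.63],[1.5,1.0,-6.2],1.5],[[0.02,-3.58,0.72],[1.6,1.0,-6.2],1.5]]
4 [[[1.57,-3.22,0.12],[1.7,0.2,-5.9],1.5],[[1.9,-3.04,0.22],[1.8,0.3,-5.9],1.5],[[2.19,-2.83,0.33],[1.7,0.2,-6.0],1.5],[[2.48,-2.56,0.41],[1.8,0.3,-5.9],1.5]]
```

Call:
step_arm --steps '[[[0.7,0,-3.3],[0,0,0],1.5],[[0.7,0,-3.3],[0,0,0],1.5],[[0.7,0,-3.3],[0,0,0],1.5],[[-1.1,-3.4,0.5],[1.5,1.0,-6.2],1.5],[[-0.7,-3.5,0.5],[1.6,0.9,-6.2],1.5],[[-0.4,-3.6,0.6],[1.5,1.0,-6.2],1.5],[[0,-3.6,0.7],[1.6,1.0,-6.2],1.5],[[1.6,-3.2,0.1],[1.7,0.2,-5.9],1.5],[[1.9,-3.0,0.2],[1.8,0.3,-5.9],1.5],[[2.2,-2.8,0.3],[1.7,0.2,-6.0],1.5],[[2.5,-2.6,0.4],[1.8,0.3,-5.9],1.5],[[0,0,0],[0,0,0],1.5],[[0,0,0],[0,0,0],1.5]]'

```text
time: 8.8
tcp_pos: [0.4294, 0.1745, 0.1722]
eef_rot: [[0.703, 0.679, 0.212], [0.65, -0.734, 0.199], [0.291, -0.002, -0.957]]
contact_force: [-0.3, -1.2, -2.4]
opening: 0.0204
grasp_force: 79.3
```

Run:
```python
from h import *
s=sense(); print(s["tcp_pos"],s["opening"],s["grasp_force"]); print(binlip(.02,0,.10,5)[0])
P,o=look("w4",["scoop","bin","knob1"])
m=o["scoop"][0][4]; T=s["eef_rot"]; q=(P[m]-s["tcp_pos"])@T
# to scoop frame with nominal grip
t=np.radians(12); X=q[:,0]*np.cos(t)+q[:,2]*np.sin(t)-.065; Z=q[:,0]*np.sin(t)-q[:,2]*np.cos(t)+.0815; Y=-q[:,1]
k=(Z<.012)&(Z>-.01); print("pan floor n",k.sum(),"X",np.percentile(X[k],[1,99]).round(4),"Y",np.percentile(Y[k],[1,99]).round(4)); A=np.c_[X[k],Y[k],np.ones(k.sum())]; print("plane",np.linalg.lstsq(A,Z[k],rcond=None)[0].round(4))
k=(abs(Z-.03)<.004)&(X>-.04); print("walls Y",np.percentile(Y[k],[2,98]).round(4))
```

```text
[0.42937247 0.17450406 0.17219677] 0.02042764577141478 79.25934076309204
[0.43038448 0.1748545  0.17116696]
scoop 0.94 [259. 152.] 15446 top z 0.2224 rect c [419.3 166.9] wh [20.2 19.8] ang 43.1 BGR [123. 121. 130.]
bin 0.82 [250.  51.] 8522 top z 0.0512 rect c [499.1 238.8] wh [239.4 104.7] ang 42.0 BGR [73. 72. 74.]
bin 0.64 [479.  17.] 1005 top z 0.0240 rect c [739.9 156.5] wh [110.1  17.6] ang -34.5 BGR [ 80. 110. 124.]
knob1 0.83 [273.  27.] 347 top z 0.0266 rect c [587.  301.4] wh [19.3 18.8] ang 42.3 BGR [ 42.  78. 143.]
knob1 0.81 [255.  54.] 327 top z 0.0265 rect c [552.9 294. ] wh [19.2 18.9] ang -52.9 BGR [ 42.  79. 145.]
knob1 0.81 [243.  24.] 346 top z 0.0265 rect c [570.1 326.4] wh [19.4 18.8] ang 42.5 BGR [ 79. 106. 135.]
knob1 0.54 [261. 152.] 15472 top z 0.2224 rect c [419.1 166.8] wh [20.  19.8] ang -47.2 BGR [122. 121. 130.]
pan floor n 9853 X [-0.0461  0.0493] Y [-0.0345  0.0363]
plane [-0.009   0.0016  0.0032]
walls Y [-0.0369  0.0388]
```

View pics/w4.png

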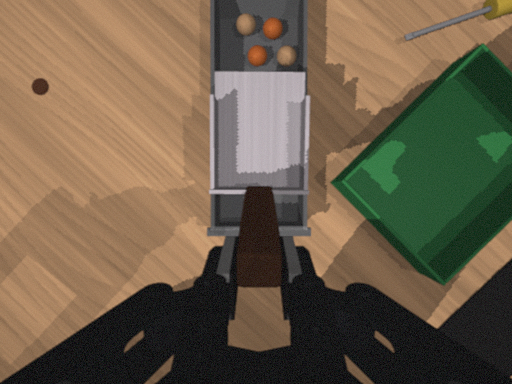

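The picture shows the pan at (260,130), centred over the bin, with the four knobs ahead at (246,24), (272,28), (257,56) and (286,56). I'll go down and push.

Run:
```python
from h import *
st=plan([(*binlip(.02,-.001,.03,-1),1.5),(*binlip(.025,-.001,.005,-1),1.5,.8)])
print(binlip(.025,-.001,.005,-1)[0])
```

```text
2 [[[-0.41,0.01,2.97],[0,-3.0,0],1.5],[[-0.26,0.01,2.98],[0,-3.0,-0.1],1.5]]
4 [[[0.0,0.0,0.64],[0,0.0,0.0],1.5],[[0.01,0.0,0.64],[0,0.0,0.0],1.5],[[0,0.0,0.64],[0,0.0,0.0],1.5],[[0.0,0.0,0.63],[0,0.0,0.0],1.5]]
[0.44069404 0.18300719 0.08849461]
```

Call:
step_arm --steps '[[[-0.4,0,3.0],[0,-3,0],1.5],[[-0.3,0,3.0],[0,-3,0],1.5],[[0,0,0.6],[0,0,0],1.5],[[0,0,0.6],[0,0,0],1.5],[[0,0,0.6],[0,0,0],1.5],[[0,0,0.7],[0,0,0],1.5],[[0,0,0],[0,0,0],1.5],[[0,0,0],[0,0,0],1.5]]'

```text
time: 9.8
tcp_pos: [0.4407, 0.1838, 0.0894]
eef_rot: [[0.721, 0.678, 0.141], [0.665, -0.735, 0.131], [0.192, -0.001, -0.981]]
contact_force: [0.1, -0.5, -1.8]
opening: 0.0204
grasp_force: 79.1
```

Run:
```python
from h import *
print(sense()["contact_force"],sense()["tcp_pos"])
plan([(*binlip(.113,-.001,.005,-1),1.5,.5)])
```

```text
[ 0.12052396 -0.47226015 -1.80804932] [0.44074266 0.18377519 0.0894014 ]
18 [[[0.48,0.0,0.1],[0,0,0],1.5],[[0.47,0.01,0.1],[0,0,0],1.5],[[0.48,0,0.09],[0,0,0],1.5],[[0.47,0.0,0.1],[0,0,0],1.5],[[0.48,0.0,0.1],[0,0,0],1.5],[[0.47,0.01,0.1],[0,0,0],1.5],[[0.48,0.0,0.1],[0,0,0],1.5],[[0.48,0.0,0.1],[0,0,0],1.5],[[0.47,0.01,0.09],[0,0,0],1.5],[[0.48,0,0.1],[0,0,0],1.5],[[0.47,0.0,0.1],[0,0,0],1.5],[[0.48,0.01,0.1],[0,0,0],1.5],[[0.48,0,0.1],[0,0,0],1.5],[[0.47,0.0,0.09],[0,0,0],1.5],[[0.48,0.0,0.1],[0,0,0],1.5],[[0.47,0.01,0.1],[0,-0.1,0],1.5],[[0.48,0.0,0.1],[0,0.0,0],1.5],[[0.47,0.0,0.09],[0,0.0,0],1.5]]
```

Call:
step_arm --steps '[[[0,0,0.1],[0,0,0],1.5],[[0,0,0.1],[0,0,0],1.5],[[0.48,0,0.1],[0,0,0],1.5],[[0.48,0,0.1],[0,0,0],1.5],[[0.48,0,0.1],[0,0,0],1.5],[[0.48,0,0.1],[0,0,0],1.5],[[0.48,0,0.1],[0,0,0],1.5],[[0.48,0,0.1],[0,0,0],1.5],[[0.48,0,0.1],[0,0,0],1.5],[[0.48,0,0.1],[0,0,0],1.5],[[0.48,0,0.1],[0,0,0],1.5],[[0.48,0,0.1],[0,0,0],1.5],[[0.48,0,0.1],[0,0,0],1.5],[[0.48,0,0.1],[0,0,0],1.5],[[0.48,0,0.1],[0,0,0],1.5],[[0.48,0,0.1],[0,0,0],1.5],[[0.48,0,0.1],[0,0,0],1.5],[[0,0,0],[0,0,0],1.5]]'

```text
time: 11.6
tcp_pos: [0.4958, 0.2347, 0.0864]
eef_rot: [[0.721, 0.678, 0.141], [0.666, -0.735, 0.131], [0.192, -0.001, -0.981]]
contact_force: [0.4, -0.7, 1.5]
opening: 0.0203
grasp_force: 79.8
```

```bash
cat >> h.py <<'E'
def lipnow():
    s=sense(); R=s["eef_rot"]; p=s["tcp_pos"]; t=np.radians(12)
    L=np.array([.115,-.0815]) # fwd, up in scoop frame
    fx=R@np.array([np.cos(t),0,np.sin(t)]); up=R@np.array([np.sin(t),0,-np.cos(t)])
    l=p+fx*L[0]+up*L[1]; a=np.radians(BYAW); d=l[:2]-BIN
    print("lip",l.round(4),"bin x,y",round(d@[np.cos(a),np.sin(a)],4),round(d@[-np.sin(a),np.cos(a)],4),"pitch",np.degrees(np.arcsin(fx[2])).round(2))
E
python3 - <<'E'
from h import *
lipnow(); P,o=look("w5",["knob1"])
p=cv2.imread("pics/w5.png"); cv2.imwrite("pics/w5c.png",cv2.resize(p[0:230,160:360],None,fx=2.5,fy=2.5))
E
```

```text
lip [0.5793 0.3118 0.0031] bin x,y 0.1007 -0.0003 pitch -0.9
knob1 0.84 [298.  64.] 599 top z 0.0290 rect c [601.5 290.4] wh [19.5 18.5] ang -46.2 BGR [ 87. 116. 149.]
knob1 0.82 [220.  52.] 633 top z 0.0267 rect c [565.8 343.3] wh [19.2 18.6] ang -50.6 BGR [ 72.  95. 121.]
knob1 0.76 [277.  52.] 683 top z 0.0266 rect c [595.6 311.5] wh [19.5 19.5] ang 57.4 BGR [ 45.  84. 153.]
knob1 0.58 [247.  54.] 628 top z 0.0266 rect c [579.8 326.3] wh [19.6 19.3] ang 12.2 BGR [ 45.  85. 158.]
```

View pics/w5c.png

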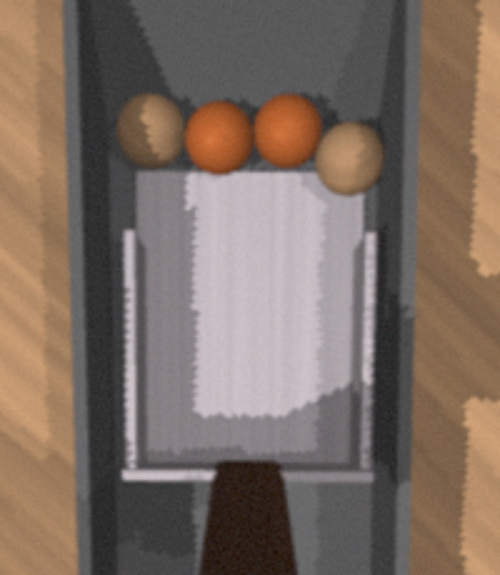

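The crop shows four knobs in a row ahead of the lip: pale (150,130), orange (218,136), orange (288,130), and pale (349,157), which is starting to climb the lip. I'll push on slowly to the sloping wall.

Call:
step_arm --steps '[[[0.3,0,0.04],[0,0,0],1.5],[[0.3,0,0.04],[0,0,0],1.5],[[0.3,0,0.04],[0,0,0],1.5],[[0.3,0,0.04],[0,0,0],1.5],[[0.2,0,0.04],[0,0,0],1.5],[[0,0,0],[0,0,0],1.5],[[0,0,0],[0,0,0],1.5]]'

```text
time: 12.4
tcp_pos: [0.5051, 0.2435, 0.0866]
eef_rot: [[0.721, 0.678, 0.139], [0.666, -0.735, 0.13], [0.191, -0.001, -0.982]]
contact_force: [-1.6, -1.2, 3.6]
opening: 0.0202
grasp_force: 80.2
```

```bash
cat >> h.py <<'E'
def knobs(tag):
    P,o=look(tag,[]); s=sense(); R=s["eef_rot"]; t=np.radians(12)
    fx=R@np.array([np.cos(t),0,np.sin(t)]); up=R@np.array([np.sin(t),0,-np.cos(t)]); ly=-R[:,1]
    org=s["tcp_pos"]+fx*.065-up*.0815; a=np.radians(BYAW)
    d=np.load(tag+".npz")["d"]
    for r in outline_of("knob1","wrist"):
        m=r["pixels"]&(d>0)
        if m.sum()<15 or m.sum()>1500: continue
        zt=np.percentile(P[m][:,2],90); q=P[m&(P[...,2]>zt-.006)].mean(0); q[2]-=.009
        v=q-org; b=q[:2]-BIN
        print(round(r["score"],2),np.round(r["xy"]),m.sum(),"world",q.round(3),"scoop",np.round([v@fx,v@ly,v@up],3),"bin",np.round([b@[np.cos(a),np.sin(a)],b@[-np.sin(a),np.cos(a)]],3))
E
python3 - <<'E'
from h import *
lipnow(); knobs("w6"); a=sense(); print(a["contact_force"])
plan([(*binlip(.131,-.001,.022,10),1.5,.4),(*binlip(.153,-.001,.048,25),1.5,.5)])
E
```

```text
lip [0.5885 0.3206 0.0031] bin x,y 0.1134 -0.0001 pitch -1.0
0.92 [218.  66.] 640 world [0.566 0.346 0.018] scoop [0.051 0.033 0.015] bin [0.114 0.033]
0.91 [273.  64.] 631 world [0.596 0.314 0.018] scoop [ 0.051 -0.01   0.015] bin [ 0.114 -0.01 ]
0.79 [243.  63.] 655 world [0.581 0.33  0.018] scoop [0.051 0.012 0.015] bin [0.114 0.012]
0.68 [298.  70.] 630 world [0.607 0.296 0.018] scoop [ 0.046 -0.031  0.015] bin [ 0.11  -0.031]
[-1.29346192 -0.87220229  4.38214499]
2 [[[0.14,0.04,0.25],[0,5.5,0],1.5],[[0.12,0.04,0.26],[-0.1,5.5,0],1.5]]
3 [[[0.22,0,0.41],[0.0,5.0,0],1.5],[[0.18,0,0.43],[0.0,5.0,0.0],1.5],[[0.15,0,0.45],[0.0,5.0,0.0],1.5]]
```

Run:
```python
from h import *
st=plan([(*binlip(.122,0,.010,5),1.5,.15),(*binlip(.140,0,.032,15.5),1.5,.3)])
plan([(*binlip(.140,.006,.032,15.5),1.5,.2)],st)
```

```text
4 [[[-0.01,-0.01,0.14],[0,1.5,0],1.5],[[-0.02,0,0.13],[0,1.5,0],1.5],[[-0.02,-0.01,0.14],[0,1.5,0],1.5],[[-0.03,0,0.13],[-0.1,1.5,0],1.5]]
3 [[[0.21,0,0.11],[0.0,3.5,0],1.5],[[0.21,0,0.13],[0.0,3.5,0.0],1.5],[[0.2,0,0.14],[0.0,3.5,0.0],1.5]]
4 [[[0,-0.15,0],[0.0,0,0.0],1.5],[[0,-0.15,0],[0.0,0,0.0],1.5],[[0,-0.15,0],[0.0,0,0.0],1.5],[[0,-0.15,0],[0.0,0,0.0],1.5]]
```

Call:
step_arm --steps '[[[0,0,0.14],[0,1.5,0],1.5],[[0,0,0.14],[0,1.5,0],1.5],[[0,0,0.14],[0,1.5,0],1.5],[[0,0,0.14],[0,1.5,0],1.5],[[0.1,0,0.05],[0,1.7,0],1.5],[[0.1,0,0.06],[0,1.8,0],1.5],[[0.1,0,0.06],[0,1.7,0],1.5],[[0.1,0,0.07],[0,1.8,0],1.5],[[0.1,0,0.07],[0,1.7,0],1.5],[[0.1,0,0.07],[0,1.8,0],1.5],[[0,0,0],[0,0,0],1.5],[[0,0,0],[0,0,0],1.5],[[0,0,0],[0,0,0],1.5],[[0,0,0],[0,0,0],1.5]]'

```text
time: 13.9
tcp_pos: [0.5161, 0.2513, 0.0876]
eef_rot: [[0.647, 0.678, 0.349], [0.599, -0.735, 0.319], [0.473, 0.003, -0.881]]
contact_force: [-16.7, -3.3, 40.8]
opening: 0.0206
grasp_force: 92.4
```

Run:
```python
from h import *
lipnow(); knobs("w7"); a=sense(); print(a["contact_force"],a["grasp_force"])
p=cv2.imread("pics/w7.png"); cv2.imwrite("pics/w7c.png",cv2.resize(p[0:260,160:360],None,fx=2.3,fy=2.3))
```

```text
lip [0.6141 0.3415 0.0415] bin x,y 0.1464 -0.0021 pitch 16.2
0.93 [270. 118.] 497 world [0.594 0.312 0.021] scoop [ 0.011 -0.008 -0.01 ] bin [ 0.112 -0.01 ]
0.91 [218. 119.] 495 world [0.563 0.343 0.021] scoop [ 0.009  0.036 -0.009] bin [0.11  0.034]
0.74 [244. 118.] 495 world [0.579 0.328 0.021] scoop [ 0.011  0.014 -0.01 ] bin [0.111 0.012]
0.7 [292. 124.] 450 world [0.605 0.294 0.021] scoop [ 0.007 -0.029 -0.009] bin [ 0.108 -0.031]
[-16.35398931  -2.92721111  41.07126621] 92.35952496528625
```

View pics/w7c.png

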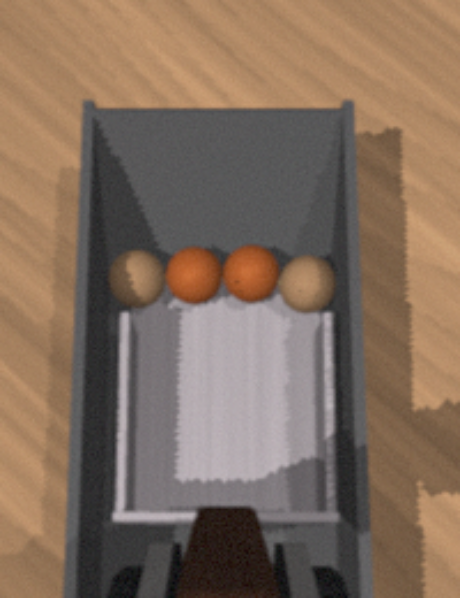

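The picture shows the four knobs still at the lip, from (137,277) to (307,283). The pan stayed flat while the gripper tilted, and the reaction is 41 N. I'll measure the scoop's real pose.

```bash
cat >> h.py <<'E'
def panfit(tag):
    "real pan plane & extents in scoop nominal frame (heading frame) from a saved look"
    P=np.load(tag+".npz")["P"]; p=np.load(tag+".npz")["p"]; s=sense(); R=s["eef_rot"]
    m=outline_of("scoop","wrist"); m=max(m,key=lambda r:r["pixels"][60:230,200:320].sum())["pixels"]
    hd=np.array([R[0,0],R[1,0]]); hd/=np.linalg.norm(hd); lf=np.array([-hd[1],hd[0]])
    q=P[m]; F=(q[:,:2]-s["tcp_pos"][:2])@hd; Y=(q[:,:2]-s["tcp_pos"][:2])@lf; Z=q[:,2]-s["tcp_pos"][2]
    k=(F>.02)&(abs(Y)<.025)&(Z<-.04); k&=abs(Z-np.median(Z[k]))<.03
    for _ in range(4):
        A=np.c_[F,Y,np.ones(len(F))]; c=np.linalg.lstsq(A[k],Z[k],rcond=None)[0]; k=(F>.0)&(abs(Z-A@c)<.003)
    print("pan pitch %.2f roll %.2f"%tuple(np.degrees(np.arctan(c[:2]))),"n",k.sum(),"fwd ext",np.percentile(F[k],[1,99]).round(4),"Y",np.percentile(Y[k],[1,99]).round(4),"floor z at ends (world)",[round(c[0]*f+c[2]+s["tcp_pos"][2],4) for f in np.percentile(F[k],[1,99])])
E
python3 - <<'E'
from h import *
panfit("w7"); panfit("w6")
E
```

```text
pan pitch 1.98 roll 0.19 n 7182 fwd ext [0.0105 0.0949] Y [-0.0331  0.0366] floor z at ends (world) [np.float64(0.0079), np.float64(0.0108)]
pan pitch -0.61 roll 0.05 n 4431 fwd ext [0.0057 0.0534] Y [-0.0318  0.0376] floor z at ends (world) [np.float64(0.0086), np.float64(0.0081)]
```

Run:
```python
from h import *
s=sense(); G=s["tcp_pos"]-.019*s["eef_rot"][:,2]; print(G)
R=Rdown(BYAW,12); G[2]=.1048
plan([(G+.019*R[:,2],R,1.5,.5)],None)
```

```text
[0.50951321 0.24524718 0.10436984]
3 [[[-0.17,0,-0.04],[0.1,-5.4,0.0],1.5],[[-0.17,0,-0.02],[0.0,-5.4,0.0],1.5],[[-0.18,-0.01,0],[0.1,-5.4,0.1],1.5]]
```

Call:
step_arm --steps '[[[-0.17,0,-0.04],[0,-5.4,0],1.5],[[-0.17,0,-0.02],[0,-5.4,0],1.5],[[-0.18,0,0],[0,-5.4,0],1.5],[[0,0,0],[0,0,0],1.5],[[0,0,0],[0,0,0],2.6],[[0,0,0],[0,0,0],3.0],[[0,0,0],[0,0,0],3.0],[[0,0,0],[0,0,0],3.0],[[0,0,0],[0,0,0],3.0]]'

```text
time: 15.0
tcp_pos: [0.5071, 0.2457, 0.0779]
eef_rot: [[0.721, 0.678, 0.143], [0.665, -0.735, 0.134], [0.196, -0.002, -0.981]]
contact_force: [-0.7, 0.0, 0.8]
opening: 0.0301
grasp_force: 0.0
```

Run:
```python
from h import *
lipnow(); knobs("w8"); panfit("w8")
P=np.load("w8.npz")["P"]; a=np.radians(BYAW); q=P[...,:2]-BIN; bx=q@[np.cos(a),np.sin(a)]; by=q@[-np.sin(a),np.cos(a)]; z=P[...,2]
for z0 in (.015,.02,.03,.04): 
    k=(abs(z-z0)<.002)&(abs(by)<.03)&(bx>.125)&(bx<.19); print("wall z",z0,k.sum(),np.median(bx[k]).round(4), np.median(z[k]).round(4))
for z0 in(.02,.035):
    k=(abs(z-z0)<.005)&(bx>-.02)&(bx<.1); print("side",np.percentile(by[k&(by>.04)&(by<.06)],[5,50]).round(4) if (k&(by>.04)).any() else 0,np.percentile(by[k&(by<-.04)&(by>-.06)],[50,95]).round(4))
```

```text
lip [ 0.5907  0.3231 -0.005 ] bin x,y 0.1167 0.0002 pitch -0.72
0.75 [302.  74.] 672 world [0.605 0.294 0.018] scoop [ 0.041 -0.031  0.023] bin [ 0.108 -0.031]
0.75 [242.  68.] 665 world [0.579 0.328 0.018] scoop [0.045 0.012 0.023] bin [0.112 0.012]
0.61 [275.  65.] 672 world [0.594 0.313 0.018] scoop [ 0.045 -0.01   0.023] bin [ 0.112 -0.01 ]
0.56 [217.  69.] 660 world [0.563 0.343 0.018] scoop [0.043 0.033 0.023] bin [0.11  0.034]
pan pitch 0.00 roll -0.04 n 8948 fwd ext [0.0182 0.1036] Y [-0.0361  0.0337] floor z at ends (world) [np.float64(0.0077), np.float64(0.0077)]
wall z 0.015 484 0.1275 0.0153
wall z 0.02 584 0.1325 0.02
wall z 0.03 691 0.1425 0.0301
wall z 0.04 516 0.1516 0.0392
side [0.0472 0.0474] [-0.0426 -0.0424]
side [0.0472 0.0474] [-0.0426 -0.0423]
```

Run:
```python
from h import *
plan([(*binlip(.1075,-.001,.0045,0),3.0,.5)])
```

```text
3 [[[-0.29,0.03,-0.32],[0,0.2,0.0],3.0],[[-0.3,0.03,-0.32],[0,0.3,0.0],3.0],[[-0.29,0.02,-0.33],[-0.1,0.2,0.0],3.0]]
```

Call:
step_arm --newtons 120 --steps '[[[-0.3,0,-0.3],[0,0.2,0],3.0],[[-0.3,0,-0.3],[0,0.2,0],3.0],[[-0.3,0,-0.35],[0,0.2,0],3.0],[[0,0,0],[0,0,0],1.0],[[0,0,0],[0,0,0],1.0],[[0,0,0],[0,0,0],1.0],[[0,0,0],[0,0,0],1.0],[[0,0,0],[0,0,0],1.0],[[0,0,0],[0,0,0],1.0]]'

```text
time: 16.05
tcp_pos: [0.4999, 0.2377, 0.0869]
eef_rot: [[0.719, 0.678, 0.151], [0.664, -0.735, 0.14], [0.206, -0.0, -0.979]]
contact_force: [-4.4, -5.4, 6.9]
opening: 0.0187
grasp_force: 117.6
```

Run:
```python
from h import *
lipnow(); print(sense()["grasp_force"],sense()["contact_force"],sense()["opening"]); knobs("w9"); panfit("w9")
plan([(*binlip(.1145,0,.0075,2),1.0,.2),(*binlip(.124,0,.0165,5),1.0,.3),(*binlip(.138,0,.034,15),1.0,.4),(*binlip(.151,0,.052,25),1.0,.5)])
```

```text
lip [0.5842 0.3156 0.0051] bin x,y 0.1069 -0.0009 pitch -0.12
117.57442474365234 [-4.38292886 -5.35195939  6.85034386] 0.018661039377937883
0.95 [273.  55.] 651 world [0.594 0.313 0.018] scoop [ 0.055 -0.009  0.013] bin [ 0.112 -0.01 ]
0.78 [217.  62.] 639 world [0.563 0.343 0.018] scoop [0.053 0.035 0.013] bin [0.11  0.034]
0.72 [297.  69.] 628 world [0.605 0.294 0.018] scoop [ 0.051 -0.03   0.013] bin [ 0.108 -0.031]
0.58 [243.  59.] 628 world [0.579 0.328 0.018] scoop [0.055 0.013 0.013] bin [0.112 0.012]
pan pitch -0.05 roll -0.19 n 8373 fwd ext [0.0297 0.1147] Y [-0.0346  0.035 ] floor z at ends (world) [np.float64(0.0078), np.float64(0.0077)]
3 [[[0.14,-0.03,0.1],[0,0.7,0.0],1.0],[[0.14,-0.03,0.09],[0,0.7,0.0],1.0],[[0.13,-0.03,0.1],[0,0.7,0.0],1.0]]
3 [[[0.2,0,-0.04],[0,1.0,0.0],1.0],[[0.21,0,-0.04],[0,1.0,0.0],1.0],[[0.21,0,-0.04],[0,1.0,0.0],1.0]]
2 [[[0.1,0,0.28],[0,5.0,0.0],1.0],[[0.07,0,0.28],[0,5.0,0.0],1.0]]
2 [[[0.16,0,0.4],[0,5.0,0.0],1.0],[[0.12,0,0.42],[0,5.0,0.0],1.0]]
```

Call:
step_arm --steps '[[[0.14,0,0.03],[0,0.7,0],1.0],[[0.14,0,0.03],[0,0.7,0],1.0],[[0.14,0,0.03],[0,0.7,0],1.0],[[0.2,0,0.02],[0,1.0,0],1.0],[[0.2,0,0.02],[0,1.0,0],1.0],[[0.2,0,0.02],[0,1.0,0],1.0],[[0.05,0,0.14],[0,2.5,0],1.0],[[0.05,0,0.14],[0,2.5,0],1.0],[[0.04,0,0.14],[0,2.5,0],1.0],[[0.04,0,0.14],[0,2.5,0],1.0],[[0,0,0],[0,0,0],1.0],[[0,0,0],[0,0,0],1.0],[[0,0,0],[0,0,0],1.0]]'

```text
time: 17.5
tcp_pos: [0.5145, 0.2473, 0.0899]
eef_rot: [[0.65, 0.679, 0.342], [0.604, -0.735, 0.309], [0.461, 0.006, -0.887]]
contact_force: [-28.3, -23.5, 50.3]
opening: 0.0188
grasp_force: 143.5
```

Run:
```python
from h import *
lipnow(); print(sense()["grasp_force"],sense()["contact_force"],sense()["opening"]); knobs("w10"); panfit("w10")
```

```text
lip [0.612  0.3371 0.042 ] bin x,y 0.1419 -0.004 pitch 15.46
143.47212797496468 [-28.34367836 -23.46867981  50.29474649] 0.018836939275124916
0.81 [241. 118.] 498 world [0.576 0.325 0.022] scoop [ 0.011  0.016 -0.01 ] bin [0.107 0.012]
0.64 [215. 114.] 436 world [0.561 0.345 0.022] scoop [ 0.014  0.04  -0.011] bin [0.11  0.036]
0.63 [268. 117.] 483 world [0.592 0.311 0.022] scoop [ 0.013 -0.006 -0.011] bin [ 0.109 -0.01 ]
0.6 [289. 125.] 447 world [0.601 0.291 0.022] scoop [ 0.007 -0.026 -0.009] bin [ 0.102 -0.03 ]
pan pitch 2.68 roll 0.22 n 6441 fwd ext [0.0195 0.1107] Y [-0.0342  0.0352] floor z at ends (world) [np.float64(0.0079), np.float64(0.0122)]
```

Run:
```python
from h import *
a=np.radians(BYAW); p=np.array([*(BIN+.006*np.array([np.cos(a),np.sin(a)])),.0835])
plan([(*binlip(.120,-.002,.007,0),1.0,.4)],(p,sense()["eef_rot"]))
```

```text
2 [[[0.07,0.1,-0.24],[0.1,-7.7,0.1],1.0],[[0.04,0.1,-0.26],[0.2,-7.8,0.0],1.0]]
```

Call:
step_arm --steps '[[[0.04,0.05,-0.13],[0,-3.9,0],1.0],[[0.03,0.05,-0.12],[0,-3.9,0],1.0],[[0.02,0.05,-0.13],[0,-3.9,0],1.0],[[0.02,0.05,-0.13],[0,-3.9,0],1.0],[[0,0,0],[0,0,0],1.0],[[0,0,0],[0,0,0],1.0]]'

```text
time: 18.25
tcp_pos: [0.512, 0.2433, 0.0927]
eef_rot: [[0.719, 0.679, 0.146], [0.667, -0.734, 0.13], [0.196, 0.004, -0.981]]
contact_force: [-23.6, -25.2, 39.4]
opening: 0.0188
grasp_force: 146.2
```

Run:
```python
from h import *
lipnow(); print(sense()["grasp_force"],sense()["contact_force"],sense()["opening"]); knobs("w11"); panfit("w11")
```

```text
lip [0.5959 0.3205 0.0098] bin x,y 0.1187 -0.0052 pitch -0.71
146.17613124624768 [-23.56198803 -25.15956643  39.41530315] 0.018825149886977106
0.96 [237.  92.] 606 world [0.569 0.318 0.022] scoop [0.029 0.016 0.012] bin [0.098 0.011]
0.94 [208.  75.] 575 world [0.562 0.345 0.022] scoop [0.042 0.041 0.012] bin [0.111 0.036]
0.92 [290.  85.] 557 world [0.603 0.294 0.022] scoop [ 0.037 -0.025  0.012] bin [ 0.106 -0.03 ]
0.81 [264.  79.] 603 world [0.59  0.311 0.022] scoop [ 0.039 -0.003  0.012] bin [ 0.108 -0.009]
0.62 [476.  96.] 482 world [0.706 0.174 0.008] scoop [ 0.031 -0.183 -0.003] bin [ 0.1   -0.188]
pan pitch -1.63 roll 0.32 n 7662 fwd ext [0.0215 0.1166] Y [-0.0332  0.0364] floor z at ends (world) [np.float64(0.014), np.float64(0.0113)]
```

Call:
step_arm --steps '[[[-0.2,-0.1,-0.04],[0,0,0],1.0],[[-0.2,-0.15,-0.04],[0,0,0],1.0],[[-0.1,-0.15,-0.02],[0,0,0],1.0],[[0,-0.15,0],[0,0,0],1.0],[[0,0,0],[0,0,0],1.0],[[0,0,0],[0,0,0],1.0]]'

```text
time: 19.0
tcp_pos: [0.5055, 0.2453, 0.09]
eef_rot: [[0.72, 0.678, 0.15], [0.665, -0.735, 0.133], [0.2, 0.003, -0.98]]
contact_force: [-3.9, -7.8, 9.8]
opening: 0.0187
grasp_force: 141.5
```

Run:
```python
from h import *
lipnow(); print(sense()["grasp_force"],sense()["contact_force"],sense()["opening"]); knobs("w12"); panfit("w12")
p=cv2.imread("pics/w12.png"); cv2.imwrite("pics/w12c.png",cv2.resize(p[0:230,160:360],None,fx=2.5,fy=2.5))
```

```text
lip [0.5898 0.3226 0.0076] bin x,y 0.1157 0.0005 pitch -0.44
141.45768642425537 [-3.85092766 -7.75117632  9.8073902 ] 0.018708196260326306
0.86 [214.  71.] 597 world [0.563 0.345 0.018] scoop [0.046 0.035 0.011] bin [0.111 0.036]
0.85 [241.  92.] 613 world [0.565 0.319 0.019] scoop [0.03  0.014 0.011] bin [0.095 0.015]
0.62 [268.  78.] 593 world [0.586 0.312 0.018] scoop [ 0.04  -0.005  0.011] bin [ 0.105 -0.005]
pan pitch -2.00 roll 0.04 n 7576 fwd ext [0.0207 0.1147] Y [-0.0341  0.0355] floor z at ends (world) [np.float64(0.011), np.float64(0.0077)]
```

View pics/w12c.png

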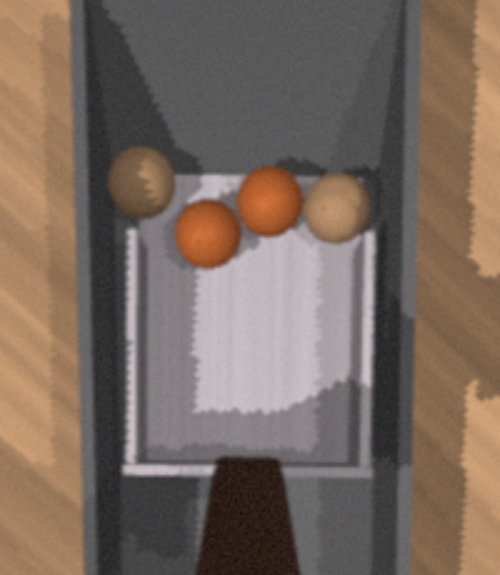

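The crop shows three knobs on the pan: (208,234), (269,200) and (335,207). The left pale one, at (141,182), is on the pan's left edge. I'll shift left, lift clear, then tilt back.

Run:
```python
from h import *
plan([(*binlip(.113,.006,.008,1),1.0,.2),(*binlip(.112,.005,.024,1),1.0,.3),(*binlip(.108,.003,.065,25),1.0,1,)],None)
```

```text
4 [[[-0.13,-0.13,0.04],[0.0,0.4,0.0],1.0],[[-0.12,-0.13,0.03],[0.1,0.3,0.0],1.0],[[-0.13,-0.13,0.04],[0.0,0.4,0.0],1.0],[[-0.13,-0.13,0.03],[0.1,0.3,0.0],1.0]]
6 [[[0.04,0.02,-0.26],[0,0.0,0.0],1.0],[[0.05,0.01,-0.27],[0,0.0,0.0],1.0],[[0.04,0.02,-0.26],[0,0.0,0.0],1.0],[[0.05,0.02,-0.26],[0,0.0,0.0],1.0],[[0.04,0.02,-0.27],[0,0.0,0.0],1.0],[[0.04,0.01,-0.26],[0,0.0,0.0],1.0]]
4 [[[-0.71,0.05,0.17],[0,6.0,0.0],1.0],[[-0.73,0.05,0.1],[0,6.0,0.0],1.0],[[-0.73,0.05,0.03],[0,6.0,0.0],1.0],[[-0.74,0.05,-0.06],[0,6.0,0.0],1.0]]
```

Call:
step_arm --steps '[[[-0.13,-0.13,0.03],[0,0.4,0],1.0],[[-0.13,-0.13,0.03],[0,0.4,0],1.0],[[-0.13,-0.13,0.03],[0,0.4,0],1.0],[[-0.13,-0.13,0.03],[0,0.4,0],1.0],[[0.05,0.02,-0.26],[0,0,0],1.0],[[0.05,0.02,-0.26],[0,0,0],1.0],[[0.05,0.02,-0.26],[0,0,0],1.0],[[0.05,0.02,-0.26],[0,0,0],1.0],[[0.05,0.02,-0.26],[0,0,0],1.0],[[0.05,0.02,-0.26],[0,0,0],1.0],[[-0.36,0.02,0.08],[0,3,0],1.0],[[-0.36,0.02,0.08],[0,3,0],1.0],[[-0.36,0.02,0.05],[0,3,0],1.0],[[-0.36,0.02,0.05],[0,3,0],1.0],[[-0.36,0.02,0.02],[0,3,0],1.0],[[-0.36,0.02,0.02],[0,3,0],1.0],[[-0.36,0.02,-0.03],[0,3,0],1.0],[[-0.36,0.02,-0.03],[0,3,0],1.0],[[0,0,0],[0,0,0],1.0],[[0,0,0],[0,0,0],1.0]]'

```text
time: 21.15
tcp_pos: [0.4783, 0.2275, 0.0875]
eef_rot: [[0.588, 0.678, 0.44], [0.541, -0.735, 0.409], [0.601, -0.003, -0.799]]
contact_force: [0.4, 0.9, -2.1]
opening: 0.0186
grasp_force: 139.3
```

Run:
```python
from h import *
lipnow(); print(sense()["grasp_force"],sense()["contact_force"],sense()["opening"]); knobs("w13"); panfit("w13")
```

```text
lip [0.5802 0.3216 0.0621] bin x,y 0.1079 0.0062 pitch 24.95
139.25233437716088 [ 0.42015848  0.94580928 -2.09736475] 0.018629846594107942
0.9 [241. 150.] 571 world [0.52  0.29  0.044] scoop [-0.018  0.017  0.011] bin [0.042 0.023]
0.85 [286. 150.] 512 world [0.547 0.262 0.044] scoop [-0.018 -0.021  0.011] bin [ 0.042 -0.015]
0.78 [246. 174.] 484 world [0.51  0.273 0.036] scoop [-0.039  0.012  0.012] bin [0.023 0.018]
0.57 [288. 174.] 523 world [0.53  0.251 0.036] scoop [-0.039 -0.018  0.012] bin [ 0.023 -0.012]
pan pitch 21.80 roll 0.77 n 7032 fwd ext [0.05  0.138] Y [-0.0333  0.0381] floor z at ends (world) [np.float64(0.0231), np.float64(0.0583)]
```

Run:
```python
from h import *
st=plan([(*binlip(.09,.003,.17,23),1.0,3),(*scoop_wp((.645,.057),.15,-3,22),1.0,4,),(*scoop_wp((.645,.056),.06,-3,14),1.0,2.5)])
plan([(*scoop_wp((.645,.056),.035,-3,-36),1.0,2.5)],st,wmax=5)
```

```text
4 [[[1.33,0.07,-2.5],[0,-0.5,0.0],1.0],[[1.31,0.07,-2.52],[-0.1,-0.5,0.0],1.0],[[1.28,0.07,-2.52],[0.0,-0.5,0.0],1.0],[[1.27,0.08,-2.54],[0,-0.5,0.0],1.0]]
6 [[[-1.15,2.28,-0.45],[-4.3,-0.2,6.3],1.0],[[-0.9,2.42,-0.27],[-4.3,-0.1,6.3],1.0],[[-0.62,2.52,-0.08],[-4.3,-0.2,6.2],1.0],[[-0.35,2.57,0.12],[-4.4,-0.1,6.3],1.0],[[-0.06,2.58,0.31],[-4.3,-0.2,6.3],1.0],[[0.22,2.53,0.5],[-4.3,-0.2,6.3],1.0]]
3 [[[-1.16,0.03,2.08],[0.0,-2.7,0],1.0],[[-1.07,0.04,2.13],[0.0,-2.6,0],1.0],[[-0.96,0.03,2.18],[0.0,-2.7,0],1.0]]
10 [[[1.03,0.0,-0.14],[0.0,-5.0,0],1.0],[[1.0,0.0,-0.22],[0.0,-5.0,0],1.0],[[0.99,0.0,-0.32],[0.0,-5.0,0],1.0],[[0.95,0.0,-0.4],[0.0,-5.0,0],1.0],[[0.92,0.0,-0.48],[0.0,-5.0,0],1.0],[[0.87,0.0,-0.55],[0.0,-5.0,0],1.0],[[0.82,0.0,-0.64],[0.0,-5.0,0],1.0],[[0.76,0.0,-0.7],[0.0,-5.0,0],1.0],[[0.7,0.0,-0.76],[0.0,-5.0,0],1.0],[[0.63,0.0,-0.82],[0.0,-5.0,0],1.0]]
```

Call:
step_arm --steps '[[[1.3,0.1,-2.5],[0,-0.5,0],1.0],[[1.3,0.1,-2.5],[0,-0.5,0],1.0],[[1.3,0.1,-2.5],[0,-0.5,0],1.0],[[1.3,0,-2.5],[0,-0.5,0],1.0],[[-0.6,1.14,-0.23],[-2.15,-0.1,3.15],1.0],[[-0.55,1.14,-0.22],[-2.15,-0.1,3.15],1.0],[[-0.45,1.2,-0.14],[-2.15,0,3.15],1.0],[[-0.45,1.2,-0.13],[-2.15,-0.1,3.15],1.0],[[-0.31,1.26,-0.04],[-2.15,-0.1,3.1],1.0],[[-0.31,1.26,-0.04],[-2.15,-0.1,3.1],1.0],[[-0.18,1.28,0.06],[-2.2,0,3.15],1.0],[[-0.17,1.29,0.06],[-2.2,-0.1,3.15],1.0],[[-0.03,1.29,0.15],[-2.15,-0.1,3.15],1.0],[[-0.03,1.29,0.16],[-2.15,-0.1,3.15],1.0],[[0.11,1.26,0.25],[-2.15,-0.1,3.15],1.0],[[0.11,1.27,0.25],[-2.15,-0.1,3.15],1.0],[[0,0,0],[0,0,0],1.0],[[0,0,0],[0,0,0],1.0]]'

```text
time: 23.1
tcp_pos: [0.5029, 0.0637, 0.181]
eef_rot: [[0.829, -0.05, 0.556], [-0.043, -0.999, -0.027], [0.557, -0.001, -0.831]]
contact_force: [-0.6, -0.3, -2.2]
opening: 0.0186
grasp_force: 139.3
```

Run:
```python
from h import *
lipnow(); knobs("w14"); panfit("w14")
plan([(*scoop_wp((.645,.057),.06,-3,14),1.0,2.5)])
```

```text
lip [0.6398 0.0568 0.1481] bin x,y -0.0278 -0.2288 pitch 21.85
0.91 [272. 156.] 491 world [0.57  0.05  0.133] scoop [-0.02  -0.01   0.012] bin [-0.084 -0.186]
0.88 [288. 176.] 534 world [0.552 0.04  0.126] scoop [-0.039 -0.021  0.012] bin [-0.104 -0.182]
0.87 [260. 172.] 493 world [0.553 0.061 0.127] scoop [-0.039  0.     0.012] bin [-0.088 -0.167]
0.87 [233. 176.] 526 world [0.554 0.084 0.127] scoop [-0.039  0.023  0.013] bin [-0.073 -0.151]
pan pitch 18.69 roll 0.65 n 7115 fwd ext [0.0466 0.1358] Y [-0.0333  0.0381] floor z at ends (world) [np.float64(0.1142), np.float64(0.1444)]
3 [[[-1.0,-0.04,2.13],[0,-2.6,0.0],1.0],[[-0.9,-0.03,2.18],[-0.1,-2.7,0.0],1.0],[[-0.79,-0.04,2.22],[0.0,-2.6,0.0],1.0]]
```

All four knobs are in the pan over the tray, so I'll lower and dump.

Call:
step_arm --steps '[[[-1.0,0,2.1],[0,-2.6,0],1.0],[[-0.9,0,2.2],[0,-2.7,0],1.0],[[-0.8,0,2.2],[0,-2.6,0],1.0],[[1.0,0,-0.15],[0,-5,0],1.0],[[1.0,0,-0.2],[0,-5,0],1.0],[[1.0,0,-0.3],[0,-5,0],1.0],[[0.95,0,-0.4],[0,-5,0],1.0],[[0.9,0,-0.5],[0,-5,0],1.0],[[0.87,0,-0.55],[0,-5,0],1.0],[[0.8,0,-0.65],[0,-5,0],1.0],[[0.76,0,-0.7],[0,-5,0],1.0],[[0.7,0,-0.75],[0,-5,0],1.0],[[0.63,0,-0.8],[0,-5,0],1.0],[[0,0,0],[0,0,0],1.0],[[0,0,0],[0,0,0],1.0],[[0,0,0],[0,0,0],1.0],[[0,0,0],[0,0,0],1.0],[[0,0,0],[0,0,0],1.0]]'

```text
time: 25.05
tcp_pos: [0.599, 0.0579, 0.1697]
eef_rot: [[0.913, -0.052, -0.404], [-0.047, -0.999, 0.022], [-0.404, -0.001, -0.915]]
contact_force: [-0.5, 0.7, -2.6]
opening: 0.0189
grasp_force: 139.4
```

Run:
```python
from h import *
lipnow(); knobs("w15"); panfit("w15"); print(sense()["contact_force"])
st=plan([(*scoop_wp((.645,.056),.13,-3,-36),1.0,3)])
```

```text
lip [0.6444 0.0556 0.0363] bin x,y -0.0252 -0.2328 pitch -35.84
0.96 [319.  38.] 607 world [0.661 0.007 0.015] scoop [ 0.077 -0.048 -0.006] bin [-0.046 -0.28 ]
0.71 [243.   9.] 608 world [0.687 0.066 0.016] scoop [0.096 0.013 0.008] bin [ 0.013 -0.254]
0.64 [212.   8.] 483 world [0.69  0.091 0.016] scoop [0.097 0.037 0.009] bin [ 0.032 -0.238]
0.56 [284.  10.] 478 world [0.687 0.034 0.016] scoop [ 0.097 -0.019  0.009] bin [-0.008 -0.277]
pan pitch -38.18 roll 0.78 n 5455 fwd ext [0.0005 0.0428] Y [-0.0337  0.0377] floor z at ends (world) [np.float64(0.0684), np.float64(0.0351)]
[-0.45257524  0.20167885 -1.58766401]
4 [[[-0.94,-0.02,-2.17],[0,0,0.0],1.0],[[-0.93,-0.01,-2.16],[0,0,0.0],1.0],[[-0.94,-0.02,-2.17],[0,-0.1,0.0],1.0],[[-0.94,-0.02,-2.16],[-0.1,0.0,0.0],1.0]]
```

```bash
cat >> h.py <<'E'
MAT=np.array([.5087,-.1267]); MYAW=-3.4
def matwp(z,dx=0,dy=0):
    a=np.radians(MYAW); h=np.array([np.cos(a),np.sin(a)]); l=np.array([-h[1],h[0]])
    t=MAT+(.05-.1141+dx)*h+(dy-.002)*l
    return np.array([*t,z+.0816]),Rdown(MYAW,14.8)
E
python3 - <<'E'
from h import *
st=plan([(*scoop_wp((.645,.056),.13,-3,-36),1.0,4.5)])
st=plan([(*matwp(.09),1.0,4)],st,wmax=6.5)
print(st[0])
E
```

```text
3 [[[-1.25,-0.02,-2.89],[0,0,0.0],1.0],[[-1.25,-0.03,-2.89],[0,-0.1,0.0],1.0],[[-1.25,-0.02,-2.88],[-0.1,0.0,0.0],1.0]]
7 [[[-1.37,2.73,2.05],[0.0,5.5,0.1],1.0],[[-1.55,2.73,1.91],[0.0,5.6,0.0],1.0],[[-1.72,2.73,1.74],[0.0,5.5,0.1],1.0],[[-1.89,2.74,1.58],[0.0,5.6,0.1],1.0],[[-2.02,2.73,1.38],[0.1,5.5,0.0],1.0],[[-2.15,2.75,1.17],[0,5.6,0.1],1.0],[[-2.25,2.74,0.97],[0,5.5,0.0],1.0]]
[ 0.44456283 -0.12490079  0.17156729]
```

Call:
step_arm --steps '[[[-1.3,0,-2.9],[0,0,0],1.0],[[-1.2,0,-2.9],[0,0,0],1.0],[[-1.2,0,-2.9],[0,0,0],1.0],[[-1.4,2.7,2.0],[0,5.5,0.1],1.0],[[-1.5,2.7,1.9],[0,5.6,0],1.0],[[-1.7,2.7,1.7],[0,5.5,0.1],1.0],[[-1.9,2.8,1.6],[0,5.6,0.1],1.0],[[-2.0,2.7,1.4],[0,5.5,0],1.0],[[-2.2,2.8,1.2],[0,5.6,0.1],1.0],[[-2.3,2.7,1.0],[0,5.5,0],1.0],[[0,0,0],[0,0,0],1.0],[[0,0,0],[0,0,0],1.0]]'

```text
time: 26.4
tcp_pos: [0.4432, -0.1255, 0.1698]
eef_rot: [[0.965, -0.063, 0.255], [-0.061, -0.998, -0.016], [0.255, -0.0, -0.967]]
contact_force: [1.7, -0.2, -1.6]
opening: 0.0185
grasp_force: 139.3
```

Run:
```python
from h import *
P,o=look("w16",["mat"]); panfit("w16"); s=sense(); print(s["tcp_pos"])
# mat edges by dark pixels near z~.005
p=np.load("w16.npz")["p"]; m=(abs(P[...,2]-.005)<.005)&(p.max(-1)<75)&(abs(P[...,0]-.51)<.11)&(abs(P[...,1]+.127)<.07)
m=cv2.morphologyEx(m.astype(np.uint8),cv2.MORPH_OPEN,np.ones((3,3)))>0
c,wh,a=cv2.minAreaRect((P[m][:,:2]*1000).astype(np.float32)); print(m.sum(),np.round(c,1),np.round(wh,1),a)
plan([(*matwp(.0065),1.0,2)])
```

```text
mat 0.91 [243. 207.] 1676 top z 0.0062 rect c [ 508.5 -126.3] wh [169.4  99. ] ang -3.6 BGR [38. 39. 42.]
mat 0.65 [390.  87.] 6008 top z 0.0147 rect c [ 567.4 -280. ] wh [100.1  70.7] ang 11.0 BGR [ 96. 154. 190.]
pan pitch 0.03 roll 0.65 n 9262 fwd ext [0.0186 0.1135] Y [-0.0338  0.0366] floor z at ends (world) [np.float64(0.0914), np.float64(0.0914)]
[ 0.44680327 -0.12512081  0.17233981]
1431 [ 509.1 -126.9] [ 97.6 168. ] 86.46416473388672
5 [[[-0.48,0,1.62],[0.0,0,0.0],1.0],[[-0.47,-0.01,1.61],[0.0,-0.1,0.0],1.0],[[-0.48,0,1.62],[0.0,0.0,0.0],1.0],[[-0.47,-0.01,1.62],[0.0,0,0.1],1.0],[[-0.48,0.0,1.61],[0.0,0,0],1.0]]
```

Call:
step_arm --steps '[[[-0.48,0,1.6],[0,0,0],1.0],[[-0.48,0,1.6],[0,0,0],1.0],[[-0.48,0,1.6],[0,0,0],1.0],[[-0.48,0,1.6],[0,0,0],1.0],[[-0.4,0,1.4],[0,0,0],1.0],[[0,0,0],[0,0,0],1.0],[[-0.05,0,0.15],[0,0,0],1.0],[[0,0,0],[0,0,0],1.0],[[0,0,0],[0,0,0],1.0]]'

```text
time: 27.45
tcp_pos: [0.4434, -0.125, 0.0885]
eef_rot: [[0.965, -0.059, 0.256], [-0.057, -0.998, -0.016], [0.257, 0.001, -0.966]]
contact_force: [0.0, -0.2, -1.6]
opening: 0.0184
grasp_force: 139.4
```

Run:
```python
from h import *
P,o=look("w17",[]); panfit("w17"); s=sense(); print(s["tcp_pos"],s["contact_force"],matwp(.004)[0])
```

```text
pan pitch 0.11 roll 0.54 n 9305 fwd ext [0.0219 0.117 ] Y [-0.0332  0.0371] floor z at ends (world) [np.float64(0.0101), np.float64(0.0103)]
[ 0.44306878 -0.125082    0.08831029] [-0.00807902  0.28153691 -1.91014945] [ 0.44459421 -0.12489494  0.0856    ]
```

Call:
step_arm --steps '[[[-0.1,0,0.08],[0,0,0],1.0],[[-0.1,0,0.08],[0,0,0],1.0],[[0,0,0],[0,0,0],1.0],[[0,0,0],[0,0,0],1.0],[[0,0,0],[0,0,0],2.5],[[0,0,0],[0,0,0],3.5],[[0,0,0],[0,0,0],5],[[0,0,0],[0,0,0],5],[[0,0,0],[0,0,0],5],[[0,0,-1.5],[0,0,0],5],[[0,0,-3],[0,0,0],5],[[0,0,-4],[0,0,0],8.5],[[0,0,-4],[0,0,0],8.5],[[0,0,-4],[0,0,0],8.5],[[0,0,0],[0,0,0],8.5],[[0,0,0],[0,0,0],8.5]]'

```text
time: 29.15
tcp_pos: [0.3993, -0.1227, 0.2461]
eef_rot: [[0.964, -0.06, 0.257], [-0.057, -0.998, -0.017], [0.258, 0.002, -0.966]]
contact_force: [-0.1, 0.1, -1.1]
opening: 0.0849
grasp_force: 0.0
```

```bash
cat >> h.py <<'E'
def scoopmat(tag):
    "pan & mat from saved look: grey pan pixels"
    P=np.load(tag+".npz")["P"]; p=np.load(tag+".npz")["p"]
    a=np.radians(MYAW); h=np.array([np.cos(a),np.sin(a)]); l=np.array([-h[1],h[0]])
    X=(P[...,:2]-MAT)@h; Y=(P[...,:2]-MAT)@l; near=(abs(X)<.11)&(abs(Y)<.075)
    mt=near&(abs(P[...,2]-.005)<.004)&(p.max(-1)<70)
    mt=cv2.morphologyEx(mt.astype(np.uint8),cv2.MORPH_OPEN,np.ones((3,3)))>0
    c,wh,an=cv2.minAreaRect((np.c_[X[mt],Y[mt]]*1000).astype(np.float32)); print("mat",mt.sum(),np.round(c,1),np.round(wh,1),round(an,1))
    hsv=cv2.cvtColor(p,cv2.COLOR_BGR2HSV); pn=near&(hsv[...,1]<60)&(hsv[...,2]>85)&(P[...,2]<.05)
    pn=cv2.morphologyEx(pn.astype(np.uint8),cv2.MORPH_OPEN,np.ones((3,3)))>0
    n,lab,st,_=cv2.connectedComponentsWithStats(pn.astype(np.uint8)); pn=lab==1+st[1:,4].argmax()
    c,wh,an=cv2.minAreaRect((np.c_[X[pn],Y[pn]]*1000).astype(np.float32)); print("pan (mat frame)",pn.sum(),np.round(c,1),np.round(wh,1),round(an,1),"z",np.percentile(P[pn][:,2],[10,50,97]).round(4))
E
python3 - <<'E'
from h import *
print(sense()["tcp_pos"])
look("w18",["case1","stand"]); scoopmat("w18")
E
```

```text
[ 0.39933928 -0.12273599  0.24608388]
case1 0.89 [253.   6.] 459 top z 0.0311 rect c [ 655.4 -129. ] wh [49.5  3.6] ang 81.0 BGR [20. 21. 22.]
case1 0.67 [372. 161.] 3070 top z 0.0384 rect c [ 443.3 -277.3] wh [84.  54.4] ang 9.7 BGR [36. 47. 52.]
case1 0.59 [470. 148.] 3652 top z 0.0384 rect c [ 453.5 -410.5] wh [84.1 56.1] ang -10.2 BGR [30. 40. 44.]
stand 0.93 [369.  70.] 4045 top z 0.0149 rect c [ 567.2 -280.1] wh [100.1  70.1] ang 11.1 BGR [ 87. 140. 172.]
mat 3624 [0.1 0.4] [166.9  98.3] 0.2
pan (mat frame) 4231 [ 1.2 -0.6] [ 82.3 102.1] 90.0 z [0.0067 0.0079 0.0388]
```

```bash
cat >> h.py <<'E'
ST=(.5672,-.2801); SY=11.1
def pick(c,yaw,start=None):
    R=Rdown(yaw); return plan([((c[0],c[1],.12),R,8.5,4),((c[0],c[1],.004),R,8.5,3)],start)
def place(n,c,yaw,up=.10):
    base=.012+.036*n; z=base+.0055; R=Rdown(yaw); R1=Rdown(SY); top=max(z+.05,up)
    return plan([((c[0],c[1],top),R,4.5,3.5),((*ST,top),R1,4.5,3.5),((*ST,z),R1,4.5,1.5)],(np.array([c[0],c[1],.004]),R))
E
python3 - <<'E'
from h import *
c=(.4435,-.2774); pick(c,9.8); place(0,c,9.8)
E
```

```text
6 [[[0.36,2.55,2.21],[0.3,-2.4,-2.2],8.5],[[0.35,2.57,2.18],[0.2,-2.5,-2.2],8.5],[[0.35,2.6,2.16],[0.3,-2.4,-2.2],8.5],[[0.34,2.61,2.13],[0.3,-2.4,-2.2],8.5],[[0.32,2.65,2.11],[0.2,-2.5,-2.2],8.5],[[0.32,2.66,2.07],[0.3,-2.4,-2.1],8.5]]
4 [[[0,0,2.9],[0.0,0,0],8.5],[[0,0,2.9],[0.0,0,0],8.5],[[0,0,2.9],[0.0,0,0],8.5],[[0,0,2.9],[0.0,0,0],8.5]]
3 [[[0.0,0.0,-3.2],[0.0,0.0,0.0],4.5],[[0.0,0.0,-3.2],[0.0,0.0,0.0],4.5],[[0.0,0.0,-3.2],[0.0,0.0,0.0],4.5]]
4 [[[3.04,0.59,0.0],[0.0,0.0,-0.3],4.5],[[3.03,0.61,0.0],[0.0,0.0,-0.3],4.5],[[3.03,0.63,0.0],[0.0,0.0,-0.4],4.5],[[3.02,0.64,0.0],[0.0,0.0,-0.3],4.5]]
6 [[[0.0,0.0,1.38],[0.0,0.0,0.0],4.5],[[0.0,0.0,1.37],[0.0,0.0,0.0],4.5],[[0.0,0.0,1.37],[0.0,0.0,0.0],4.5],[[0.0,0.0,1.38],[0.0,0.0,0.0],4.5],[[0.0,0.0,1.37],[0.0,0.0,0.0],4.5],[[0.0,0.0,1.38],[0.0,0.0,0.0],4.5]]
```

Call:
step_arm --steps '[[[0.4,2.5,2.2],[0.3,-2.4,-2.2],8.5],[[0.3,2.6,2.2],[0.2,-2.5,-2.2],8.5],[[0.3,2.6,2.2],[0.3,-2.4,-2.2],8.5],[[0.3,2.6,2.1],[0.3,-2.4,-2.2],8.5],[[0.3,2.6,2.1],[0.2,-2.5,-2.2],8.5],[[0.3,2.7,2.1],[0.3,-2.4,-2.1],8.5],[[0,0,0],[0,0,0],8.5],[[0,0,0],[0,0,0],8.5]]'

```text
time: 30.1
tcp_pos: [0.4418, -0.2765, 0.1187]
eef_rot: [[0.986, 0.169, -0.002], [0.169, -0.986, 0.002], [-0.001, -0.003, -1.0]]
contact_force: [0.1, 0.4, 0.0]
opening: 0.0851
grasp_force: 0.0
```

Run:
```python
from h import *
print(sense()["tcp_pos"],np.degrees(np.arctan2(sense()["eef_rot"][1,0],sense()["eef_rot"][0,0])))
look("w19",["case1","stand"])
R=Rdown(9.8); plan([((.4435,-.2774,.06),R,8.5,4),((.4435,-.2774,.004),R,8.5,3)])
```

```text
[ 0.44182255 -0.27652116  0.11868086] 9.70731859877883
case1 0.89 [406. 194.] 6828 top z 0.0381 rect c [ 453.4 -410.2] wh [84.1 54.7] ang -10.1 BGR [30. 40. 44.]
case1 0.74 [263. 179.] 5888 top z 0.0381 rect c [ 443.6 -277.5] wh [83.5 54. ] ang 9.7 BGR [36. 45. 50.]
stand 0.61 [290.  52.] 8273 top z 0.0146 rect c [ 556.  -282.7] wh [76.8 70.2] ang 10.9 BGR [ 85. 131. 161.]
2 [[[0.01,0.0,3.13],[0.1,-0.1,0],8.5],[[0.01,0.01,3.12],[0.1,-0.1,0],8.5]]
2 [[[0,0,2.8],[0,0.0,0],8.5],[[0,0,2.8],[0,0.0,0],8.5]]
```

Call:
step_arm --newtons 60 --steps '[[[0,0,3.1],[0,0,0],8.5],[[0,0,3.1],[0,0,0],8.5],[[0,0,2.8],[0,0,0],8.5],[[0,0,2.5],[0,0,0],8.5],[[0,0,0],[0,0,0],8.5],[[0,0,0],[0,0,0],4.5],[[0,0,0],[0,0,0],4.5],[[0,0,0],[0,0,0],4.5],[[0,0,0],[0,0,0],4.5],[[0,0,0],[0,0,0],4.5],[[0,0,0],[0,0,0],4.5],[[0,0,0],[0,0,0],4.5]]'

```text
time: 31.45
tcp_pos: [0.4434, -0.278, 0.0067]
eef_rot: [[0.986, 0.169, 0.003], [0.169, -0.986, -0.002], [0.002, 0.002, -1.0]]
contact_force: [0.4, -0.7, -0.6]
opening: 0.0446
grasp_force: 0.0
```

Run:
```python
from h import *
s=sense(); print(s["tcp_pos"],s["opening"],s["grasp_force"],s["contact_force"])
R1=Rdown(SY); p=s["tcp_pos"]
st=plan([((p[0],p[1],.10),s["eef_rot"],4.5,3.5),((*ST,.10),R1,4.5,3.5)])
```

```text
[ 0.44336601 -0.27803666  0.00668098] 0.04458360754954355 0.0 [ 0.37710135 -0.69947385 -0.56797911]
3 [[[0.01,0.01,-3.11],[0.0,0.0,0.0],4.5],[[0.0,0.0,-3.11],[0.0,0.0,0.0],4.5],[[0.01,0.01,-3.11],[0.0,0.0,0.0],4.5]]
4 [[[3.04,0.57,0.01],[0.0,0,-0.3],4.5],[[3.04,0.6,0.01],[0.1,-0.1,-0.4],4.5],[[3.04,0.61,0],[0,0.0,-0.3],4.5],[[3.03,0.63,0],[0.0,0,-0.4],4.5]]
```

Run:
```python
from h import *
P,o=look("w20",["case1"]); s=sense(); print(s["opening"],s["grasp_force"])
```

```text
case1 0.83 [261. 231.] 14979 top z 0.0380 rect c [ 443.6 -277.4] wh [84.2 54.1] ang 9.6 BGR [38. 47. 52.]
case1 0.65 [468. 262.] 12977 top z 0.0379 rect c [ 446.8 -392.8] wh [96.4 46.6] ang 22.7 BGR [30. 40. 44.]
case1 0.46 [ 83. 161.] 7558 top z 0.0059 rect c [ 487.7 -151.5] wh [133.1  54.1] ang -6.4 BGR [36. 36. 38.]
0.044861094859684314 0.0
```

View pics/w20.png

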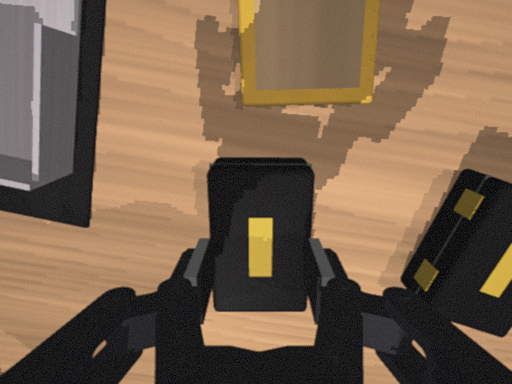

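The picture shows the open pads at (203,260) and (322,265) straddling case A, badge at (260,247), not yet clamped. I'll close further.

Call:
step_arm --newtons 60 --steps '[[[0,0,0],[0,0,0],3.5],[[0,0,0],[0,0,0],3.5],[[0,0,0],[0,0,0],3.5],[[0,0,0],[0,0,0],3.5],[[0,0,0],[0,0,0],3.5]]'

```text
time: 32.05
tcp_pos: [0.4434, -0.278, 0.0067]
eef_rot: [[0.986, 0.169, 0.003], [0.169, -0.986, -0.002], [0.002, 0.002, -1.0]]
contact_force: [-0.1, -0.4, -0.4]
opening: 0.035
grasp_force: 0.0
```

Run:
```python
from h import *
P,o=look("w21",["case1"]); s=sense(); print(s["opening"],s["grasp_force"],s["joint_torque"])
for r in range(170,330,12):
    print(r,[f"{P[r,c,2]*1000:.0f}" for c in range(180,345,8)])
print(P[260,190:200],P[260,325:335:3])
```

```text
case1 0.67 [258. 222.] 13665 top z 0.0380 rect c [ 443.6 -277.4] wh [83.8 54.2] ang 9.6 BGR [37. 47. 52.]
0.03501583750252049 0.0 [-1.22504429e-03 -4.17816567e+01 -3.18001449e+01  1.31928733e-03
 -1.57736993e-02  4.22052196e-06]
170 ['0', '2', '2', '1', '35', '35', '36', '36', '36', '35', '35', '35', '36', '35', '36', '37', '36', '1', '2', '2', '3']
182 ['2', '-0', '1', '1', '37', '38', '37', '37', '37', '37', '38', '37', '36', '37', '37', '37', '37', '1', '1', '2', '2']
194 ['2', '2', '1', '1', '37', '37', '38', '37', '38', '37', '36', '37', '38', '38', '37', '37', '38', '2', '1', '1', '1']
206 ['0', '1', '0', '1', '37', '37', '38', '37', '38', '37', '38', '37', '37', '38', '37', '38', '38', '1', '2', '1', '2']
218 ['2', '1', '2', '2', '38', '37', '37', '35', '37', '37', '37', '38', '36', '37', '37', '37', '38', '0', '1', '1', '-0']
230 ['3', '0', '1', '1', '37', '37', '37', '37', '37', '38', '39', '37', '38', '38', '37', '38', '37', '1', '1', '1', '1']
242 ['2', '1', '0', '1', '52', '51', '36', '37', '38', '37', '37', '38', '37', '36', '38', '53', '51', '1', '1', '0', '1']
254 ['0'
[... 744 characters left out ...]
', '110', '110', '111']
326 ['115', '114', '115', '114', '1', '1', '1', '1', '0', '1', '0', '1', '1', '1', '1', '-0', '114', '114', '114', '115', '114']
[[ 0.44436395 -0.24552627  0.06171484]
 [ 0.44444753 -0.24596712  0.06172985]
 [ 0.44432376 -0.24636006  0.06140196]
 [ 0.44414718 -0.2467434   0.06098595]
 [ 0.44444563 -0.24723374  0.06135637]
 [ 0.44450952 -0.24767146  0.0613384 ]
 [ 0.44429253 -0.24805099  0.06085396]
 [ 0.44483258 -0.24858674  0.06162698]
 [ 0.44459854 -0.2489653   0.06111346]
 [ 0.44501012 -0.24947035  0.06167431]] [[ 0.45458851 -0.30474842  0.06200478]
 [ 0.45422558 -0.30645903  0.06088007]
 [ 0.42362402 -0.3291723   0.0015654 ]
 [ 0.42413482 -0.33101672  0.00190555]]
```

View pics/w21.png

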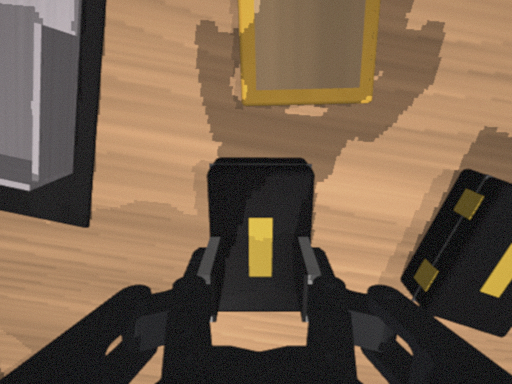

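Run:
```python
from h import *
T=np.array(calibration("wrist")["T_tool_cam"])
for tag in("w1","w12","w20","w21"):
    z=np.load(tag+".npz"); d=z["d"]; p=z["p"]; K=cam("wrist")[0]
    v,u=np.mgrid[0:384,0:512]; Q=np.stack([(u-K[2])/K[0]*d,(v-K[3])/K[1]*d,d],-1)@T[:3,:3].T+T[:3,3]
    m=(d>0)&(abs(Q[...,1])>.004)&(abs(Q[...,1])<.06)&(Q[...,0]<.02)&(Q[...,0]>-.02)&(d<.165)
    if tag=="w12": m&=abs(Q[...,1])>.011
    q=Q[m]; print(tag,m.sum()); 
    for lo in range(-90,10,10):
        k=q[(q[:,2]*1000>=lo)&(q[:,2]*1000<lo+10)]
        if len(k): print("  z",lo,len(k),"x",k[:,0].max().round(4),"y",np.percentile(k[:,1],[0,50,100]).round(4), "y in",abs(k[:,1]).min().round(4))
```

```text
w1 25100
  z -90 1387 x 0.0128 y [-0.0571  0.0409  0.0597] y in 0.0406
  z -80 1784 x 0.0116 y [-0.0582 -0.0432  0.0552] y in 0.0407
  z -70 1480 x 0.0114 y [-0.0575  0.0407  0.055 ] y in 0.0407
  z -60 1031 x 0.0113 y [-0.0572 -0.0431  0.0546] y in 0.0408
  z -50 123 x 0.0092 y [-0.0442 -0.0435  0.0417] y in 0.0409
w12 30086
  z -90 4331 x 0.0144 y [-0.0475 -0.0126  0.0445] y in 0.011
  z -80 1056 x 0.0138 y [-0.0407 -0.0121  0.0373] y in 0.011
  z -70 504 x 0.0112 y [-0.024  -0.0121  0.0217] y in 0.011
  z -60 549 x 0.0127 y [-0.0243 -0.0121  0.0216] y in 0.0111
  z -50 401 x 0.0129 y [-0.0241 -0.0126  0.0215] y in 0.011
  z -40 46 x 0.0125 y [-0.0167 -0.0119  0.0144] y in 0.0111
  z -30 7 x 0.0122 y [-0.0121 -0.0116 -0.011 ] y in 0.011
w20 37424
  z -90 3362 x 0.0141 y [-0.0568 -0.0244  0.0541] y in 0.0205
  z -80 1343 x 0.0131 y [-0.0456  0.021   0.0438] y in 0.0209
  z -70 1106 x 0.0113 y [-0.0373 -0.0013  0.0348] y in 0.021
  z -60 945 x 0.0113 y [-0.0374 -0.0236  0.035 ] y in 0.0211
  z -50 667 x 0.0113 y [-0.0372 -0.0235  0.0347] y in 0.021
  z -40 3307 x 0.02 y [-0.0266 -0.0047  0.0276] y in 0.004
  z -30 661 x 0.02 y [-0.0275  0.0048  0.0266] y in 0.004
w21 37334
  z -90 4058 x 0.0139 y [-0.0524 -0.0193  0.0503] y in 0.0159
  z -80 1455 x 0.0137 y [-0.0439 -0.0186  0.0384] y in 0.016
  z -70 966 x 0.0113 y [-0.0323 -0.0186  0.03  ] y in 0.016
  z -60 879 x 0.0112 y [-0.0323  0.0162  0.0301] y in 0.0161
  z -50 654 x 0.0112 y [-0.0324 -0.0186  0.0297] y in 0.0161
  z -40 2988 x 0.02 y [-0.0266 -0.0046  0.0256] y in 0.004
  z -30 537 x 0.0199 y [-0.0275 -0.0052  0.0266] y in 0.004
```

The depth shows the real finger tips about 40 mm behind the reported TCP, so the fingers closed above case A. That also explains the weak pitch grip on the scoop handle. I'll go lower, watching the force.

Call:
step_arm --newtons 60 --steps '[[[0,0,0],[0,0,0],8.5],[[0,0,0],[0,0,0],8.5],[[0,0,0],[0,0,0],8.5],[[0,0,0],[0,0,0],8.5],[[0,0,0.8],[0,0,0],8.5],[[0,0,0.8],[0,0,0],8.5],[[0,0,0],[0,0,0],8.5]]'

```text
time: 32.85
tcp_pos: [0.4422, -0.277, -0.0112]
eef_rot: [[0.986, 0.169, 0.0], [0.169, -0.986, 0.0], [0.0, -0.0, -1.0]]
contact_force: [-1.0, 0.5, 0.1]
opening: 0.085
grasp_force: 0.0
```

Call:
step_arm --newtons 60 --steps '[[[0,0,0.5],[0,0,0],8.5],[[0,0,0.5],[0,0,0],8.5],[[0,0,0.4],[0,0,0],8.5],[[0,0,0],[0,0,0],8.5]]'

```text
time: 33.25
tcp_pos: [0.443, -0.2777, -0.0241]
eef_rot: [[0.986, 0.169, 0.002], [0.169, -0.986, -0.001], [0.001, 0.001, -1.0]]
contact_force: [-0.1, 0.7, -0.4]
opening: 0.085
grasp_force: 0.0
```

Call:
step_arm --newtons 60 --steps '[[[0,0,0.3],[0,0,0],8.5],[[0,0,0],[0,0,0],4.5],[[0,0,0],[0,0,0],4.5],[[0,0,0],[0,0,0],4.5],[[0,0,0],[0,0,0],4.5],[[0,0,0],[0,0,0],4.5],[[0,0,0],[0,0,0],4.5],[[0,0,0],[0,0,0],4.5]]'

```text
time: 34.05
tcp_pos: [0.4438, -0.2784, -0.0259]
eef_rot: [[0.986, 0.169, 0.003], [0.169, -0.986, -0.002], [0.003, 0.003, -1.0]]
contact_force: [0.3, -0.6, 4.5]
opening: 0.0527
grasp_force: 64.6
```

Run:
```python
from h import *
s=sense(); p=s["tcp_pos"]; print(p,s["opening"],s["grasp_force"])
P,o=look("w22",["case1"]); d=np.load("w22.npz")["d"]
k=(P[...,2]>.03)&(P[...,2]<.041)&(abs(P[...,0]-p[0])<.06)&(abs(P[...,1]-p[1])<.045); c,wh,a=cv2.minAreaRect((P[k][:,:2]*1000).astype(np.float32)); print("top rect",np.round(c,1),np.round(wh,1),a)
R1=Rdown(SY)
st=plan([((p[0],p[1],.07),s["eef_rot"],4.5,3.5),((*ST,.07),R1,4.5,3.5)])
```

```text
[ 0.44384269 -0.27837118 -0.02592464] 0.052686776237724026 64.56842064857483
case1 0.97 [260. 256.] 21979 top z 0.0379 rect c [ 446.4 -276.8] wh [78.8 54.6] ang 9.7 BGR [36. 45. 50.]
case1 0.67 [490. 283.] 7919 top z 0.0372 rect c [ 440.6 -385.4] wh [52.5 18.8] ang 18.8 BGR [25. 30. 33.]
top rect [ 445.3 -276.6] [81.2 80.5] 9.058676719665527
3 [[[0.01,0.01,-3.2],[0.0,0,0.0],4.5],[[0.01,0.01,-3.19],[0.0,0,0.0],4.5],[[0.0,0.0,-3.2],[0.0,0,0.0],4.5]]
4 [[[3.03,0.57,0.01],[0.0,0,-0.3],4.5],[[3.03,0.58,0.01],[0.1,-0.1,-0.4],4.5],[[3.03,0.6,0.01],[0.0,0,-0.3],4.5],[[3.02,0.62,0],[0.1,-0.1,-0.4],4.5]]
```

Call:
step_arm --steps '[[[0,0,-2],[0,0,0],4.5],[[0,0,-3],[0,0,0],4.5],[[0,0,-3],[0,0,0],4.5],[[0,0,-1.6],[0,0,0],4.5],[[3.0,0.6,0],[0,0,-0.3],4.5],[[3.0,0.6,0],[0,0,-0.4],4.5],[[3.0,0.6,0],[0,0,-0.3],4.5],[[3.1,0.6,0],[0,0,-0.4],4.5],[[0,0,0],[0,0,0],4.5],[[0,0,0],[0,0,0],4.5],[[0,0,0],[0,0,0],4.5]]'

```text
time: 35.25
tcp_pos: [0.565, -0.2794, 0.0687]
eef_rot: [[0.981, 0.193, 0.0], [0.193, -0.981, -0.0], [0.0, 0.0, -1.0]]
contact_force: [-0.2, 0.3, -1.4]
opening: 0.0528
grasp_force: 64.0
```

Run:
```python
from h import *
P,o=look("w23",["stand","case1"]); s=sense(); print(s["tcp_pos"],s["grasp_force"])
st=plan([((*ST,.03),Rdown(SY),4.5,3),((*ST,-.0135),Rdown(SY),4.5,1.5)])
```

```text
stand 0.68 [262. 151.] 3758 top z 0.0144 rect c [ 601.7 -273.6] wh [70.  30.5] ang -78.9 BGR [ 84. 140. 173.]
case1 0.97 [79. 16.] 3271 top z 0.0377 rect c [ 658.4 -132.6] wh [57.7 21.9] ang -78.0 BGR [25. 30. 32.]
case1 0.78 [507. 328.] 606 top z 0.0211 rect c [ 480.  -524.8] wh [25.   3.7] ang 4.0 BGR [59. 40. 61.]
case1 0.76 [259. 255.] 21803 top z 0.1325 rect c [ 567.6 -277.6] wh [78.9 54.3] ang 11.2 BGR [36. 45. 49.]
case1 0.7 [383. 370.] 1042 top z 0.0383 rect c [ 441.7 -414.7] wh [40.5 30. ] ang 14.0 BGR [41. 68. 78.]
[ 0.56557836 -0.27998393  0.06981401] 63.995676040649414
2 [[[0.08,0.02,1.99],[0.1,0,0.0],4.5],[[0.07,0.02,1.99],[0.0,-0.1,0.0],4.5]]
3 [[[0.0,0,1.45],[0.0,0.0,0.0],4.5],[[0.0,0,1.45],[0.0,0.0,0.0],4.5],[[0.0,0,1.45],[0.0,0.0,0.0],4.5]]
```

Call:
step_arm --steps '[[[0.08,0.1,2.0],[0,0,0],4.5],[[0.08,0.1,2.0],[0,0,0],4.5],[[0,0,1.5],[0,0,0],4.5],[[0,0,1.5],[0,0,0],4.5],[[0,0,1.0],[0,0,0],4.5],[[0,0,0.2],[0,0,0],4.5],[[0,0,0],[0,0,0],4.5],[[0,0,0],[0,0,0],4.5]]'

```text
time: 36.2
tcp_pos: [0.5694, -0.2822, -0.0111]
eef_rot: [[0.981, 0.193, 0.004], [0.193, -0.981, -0.003], [0.003, 0.003, -1.0]]
contact_force: [-0.4, -0.1, -2.4]
opening: 0.053
grasp_force: 64.1
```

Run:
```python
from h import *
s=sense(); print(s["tcp_pos"],s["contact_force"],s["grasp_force"])
```

```text
[ 0.56940863 -0.28219954 -0.0111458 ] [-0.41740428 -0.13510828 -2.42666918] 64.09162044525146
```

Call:
step_arm --steps '[[[-0.18,0,0.1],[0,0,0],4.5],[[0,0,0.1],[0,0,0],4.5],[[0,0,0.1],[0,0,0],4.5],[[0,0,0],[0,0,0],4.5],[[0,0,0],[0,0,0],4.5],[[0,0,0],[0,0,0],6.5],[[0,0,0],[0,0,0],8.5],[[0,0,0],[0,0,0],8.5],[[0,0,0],[0,0,0],8.5],[[0,0,-3],[0,0,0],8.5],[[0,0,-4],[0,0,0],8.5],[[-0.8,3,-4],[0,0,4],8.5],[[-0.8,3,-4],[0,0,4],8.5],[[0,0,0],[0,0,0],8.5],[[0,0,0],[0,0,0],8.5]]'

```text
time: 37.7
tcp_pos: [0.561, -0.3442, 0.1357]
eef_rot: [[0.999, 0.054, 0.005], [0.054, -0.999, -0.004], [0.005, 0.004, -1.0]]
contact_force: [-0.1, 0.4, -1.5]
opening: 0.0849
grasp_force: 0.0
```

Run:
```python
from h import *
s=sense(); print(s["tcp_pos"],s["contact_force"])
P,o=look("w24",["case1","stand"])
R=Rdown(-10.1); c=(.4533,-.4103); plan([((*c,.03),R,8.5,4),((*c,-.027),R,8.5,2)])
```

```text
[ 0.56096779 -0.34422355  0.1357021 ] [-0.13730658  0.42701144 -1.50003   ]
case1 0.94 [192. 169.] 6152 top z 0.0501 rect c [ 566.7 -281.3] wh [84.4 54.3] ang 10.9 BGR [32. 42. 46.]
case1 0.7 [32. 32.] 4033 top z 0.0377 rect c [ 678.3 -144.3] wh [50.8 31.2] ang -12.5 BGR [19. 26. 28.]
case1 0.66 [ 40. 230.] 10806 top z 0.0627 rect c [ 454.1 -128.4] wh [26.9 15.3] ang 49.8 BGR [87. 86. 92.]
case1 0.61 [458. 235.] 5886 top z 0.0382 rect c [ 510. -552.] wh [84.3 54.8] ang 0.4 BGR [84. 48. 81.]
stand 0.9 [223. 129.] 1591 top z 0.0141 rect c [ 567.6 -280.6] wh [99.8 70. ] ang 11.1 BGR [ 43.  99. 128.]
5 [[[-2.2,1.26,2.04],[0,0.0,2.7],8.5],[[-2.13,1.36,2.03],[0,0.0,2.6],8.5],[[-2.07,1.46,2.04],[0,0.0,2.7],8.5],[[-2.0,1.55,2.04],[0,0.0,2.6],8.5],[[-1.92,1.64,2.04],[0,0.0,2.7],8.5]]
3 [[[0,0.0,1.9],[0,0.0,0],8.5],[[0,0.0,1.9],[0,0.0,0],8.5],[[0,0.0,1.9],[0,0.0,0],8.5]]
```

Call:
step_arm --steps '[[[-2.2,1.3,2.0],[0,0,2.7],8.5],[[-2.1,1.4,2.0],[0,0,2.6],8.5],[[-2.1,1.4,2.0],[0,0,2.7],8.5],[[-2.0,1.6,2.1],[0,0,2.6],8.5],[[-1.9,1.6,2.1],[0,0,2.7],8.5],[[0,0,0],[0,0,0],8.5],[[0,0,0],[0,0,0],8.5]]'

```text
time: 38.55
tcp_pos: [0.454, -0.4107, 0.0302]
eef_rot: [[0.984, -0.176, 0.001], [-0.176, -0.984, 0.001], [0.0, -0.001, -1.0]]
contact_force: [-0.0, -1.2, 0.0]
opening: 0.0849
grasp_force: 0.0
```

Run:
```python
from h import *
P,o=look("w25",["case1"]); s=sense(); print(s["tcp_pos"])
R=Rdown(-10.1); c=(.4534,-.4110); plan([((*c,-.027),R,8.5,2)])
```

```text
case1 0.89 [260. 217.] 12100 top z 0.0380 rect c [ 453.7 -410.7] wh [84.  54.2] ang -10.3 BGR [34. 42. 46.]
case1 0.65 [468.  86.] 13767 top z 0.0381 rect c [ 509.7 -540.2] wh [84.1 32.3] ang 1.0 BGR [82. 48. 80.]
case1 0.59 [29. 95.] 7777 top z 0.0493 rect c [ 546.1 -306.9] wh [59.4 27.3] ang -23.9 BGR [22. 25. 27.]
[ 0.45586191 -0.41168583  0.03226631]
3 [[[-0.09,-0.01,1.98],[0.0,-0.1,0.0],8.5],[[-0.09,-0.01,1.97],[0.1,0,0.0],8.5],[[-0.09,-0.01,1.98],[0,-0.1,0.0],8.5]]
```

Call:
step_arm --newtons 60 --steps '[[[-0.1,0,2],[0,0,0],8.5],[[-0.1,0,2],[0,0,0],8.5],[[0,0,1.0],[0,0,0],8.5],[[0,0,0.8],[0,0,0],8.5],[[0,0,0],[0,0,0],8.5],[[0,0,0],[0,0,0],4.5],[[0,0,0],[0,0,0],4.5],[[0,0,0],[0,0,0],4.5],[[0,0,0],[0,0,0],4.5],[[0,0,0],[0,0,0],4.5],[[0,0,0],[0,0,0],4.5],[[0,0,0],[0,0,0],4.5]]'

```text
time: 39.85
tcp_pos: [0.4538, -0.4129, -0.0247]
eef_rot: [[0.984, -0.176, 0.004], [-0.176, -0.984, -0.004], [0.005, 0.003, -1.0]]
contact_force: [0.5, 0.4, 6.0]
opening: 0.0529
grasp_force: 65.6
```

```bash
cat >> h.py <<'E'
def carry(top,tgt=(.5669,-.2823)):
    s=sense(); p=s["tcp_pos"]; print(p,s["opening"],s["grasp_force"])
    plan([((p[0],p[1],top),s["eef_rot"],4.5,3.5),((*tgt,top),Rdown(SY),4.5,3.5)])
E
python3 - <<'E'
from h import *
carry(.085)
E
```

```text
[ 0.45382299 -0.41294867 -0.02470734] 0.052891661921982774 65.64177632331848
4 [[[0.01,0.01,-2.74],[0.0,0.0,0.0],4.5],[[0.02,0.01,-2.75],[0.0,0.0,0.0],4.5],[[0.01,0.0,-2.74],[0.0,0.0,0.0],4.5],[[0.01,0.01,-2.74],[0.0,0.0,0.0],4.5]]
5 [[[1.77,-2.97,0.0],[0.0,0,-4.3],4.5],[[1.98,-2.83,0.0],[0.1,-0.1,-4.2],4.5],[[2.19,-2.68,0.0],[0.0,0,-4.3],4.5],[[2.38,-2.5,0.0],[0.1,-0.1,-4.2],4.5],[[2.55,-2.33,0.0],[0.0,0,-4.3],4.5]]
```

Call:
step_arm --steps '[[[0,0,-2],[0,0,0],4.5],[[0,0,-3],[0,0,0],4.5],[[0,0,-3],[0,0,0],4.5],[[0,0,-3],[0,0,0],4.5],[[1.8,-3,0],[0,0,-4.3],4.5],[[2.0,-2.8,0],[0,0,-4.2],4.5],[[2.2,-2.7,0],[0,0,-4.3],4.5],[[2.4,-2.5,0],[0,0,-4.2],4.5],[[2.6,-2.3,0],[0,0,-4.3],4.5],[[0,0,0],[0,0,0],4.5],[[0,0,0],[0,0,0],4.5],[[0,0,0],[0,0,0],4.5]]'

```text
time: 41.05
tcp_pos: [0.5661, -0.2815, 0.0833]
eef_rot: [[0.981, 0.192, 0.001], [0.192, -0.981, -0.001], [0.001, 0.002, -1.0]]
contact_force: [-0.1, -0.8, -2.7]
opening: 0.0527
grasp_force: 64.8
```

Run:
```python
from h import *
P,o=look("w26",["case1"]); s=sense(); print(s["tcp_pos"]); plan([((.5673,-.2822,.0245),Rdown(SY),4.5,2)])
```

```text
case1 0.98 [256. 256.] 21832 top z 0.1459 rect c [ 568.3 -279.6] wh [79.9 54.8] ang 11.3 BGR [37. 47. 51.]
case1 0.9 [84. 17.] 3752 top z 0.0378 rect c [ 660.8 -133.2] wh [60.6 26.7] ang -77.8 BGR [26. 30. 32.]
case1 0.8 [261. 156.] 2145 top z 0.0499 rect c [ 600.3 -274.8] wh [53.4 16.1] ang -78.8 BGR [31. 31. 32.]
case1 0.79 [502. 312.] 1655 top z 0.0325 rect c [ 485.3 -525.5] wh [35.3  7.5] ang 11.8 BGR [65. 43. 67.]
case1 0.7 [ 57. 239.] 16296 top z 0.0666 rect c [ 453.8 -127.9] wh [26.3 14.3] ang 52.1 BGR [114. 113. 121.]
[ 0.56619738 -0.28207023  0.0836199 ]
3 [[[0.03,0.01,1.97],[0.0,0,0],4.5],[[0.03,0.0,1.97],[0.1,-0.1,0],4.5],[[0.04,0.02,1.97],[0.0,0.0,-0.1],4.5]]
```

Call:
step_arm --steps '[[[0,0,2],[0,0,0],4.5],[[0,0,2],[0,0,0],4.5],[[0,0,1.3],[0,0,0],4.5],[[0,0,0.3],[0,0,0],4.5],[[0,0,0],[0,0,0],4.5],[[0,0,0],[0,0,0],4.5]]'

```text
time: 41.75
tcp_pos: [0.5679, -0.2819, 0.029]
eef_rot: [[0.981, 0.193, 0.004], [0.193, -0.981, -0.003], [0.003, 0.003, -1.0]]
contact_force: [0.7, 0.8, -2.0]
opening: 0.0525
grasp_force: 64.7
```

Run:
```python
from h import *
s=sense(); print(s["tcp_pos"],s["contact_force"]); plan([((.5673,-.2822,.0235),Rdown(SY),4.5,.2)])
```

```text
[ 0.56787179 -0.28194833  0.02898905] [ 0.69993511  0.77051441 -1.9859054 ]
3 [[[-0.02,0.0,0.18],[0.1,-0.1,0.0],4.5],[[-0.02,0.01,0.19],[0.0,0,0.0],4.5],[[-0.02,0.0,0.18],[0.1,-0.1,0.0],4.5]]
```

Call:
step_arm --steps '[[[-0.03,0,0.18],[0,0,0],4.5],[[-0.03,0,0.18],[0,0,0],4.5],[[-0.02,0,0.18],[0,0,0],4.5],[[0,0,0],[0,0,0],4.5],[[0,0,0],[0,0,0],4.5],[[0,0,0],[0,0,0],6.5],[[0,0,0],[0,0,0],8.5],[[0,0,0],[0,0,0],8.5],[[0,0,0],[0,0,0],8.5],[[0,0,-3],[0,0,0],8.5],[[0,0,-4],[0,0,0],8.5],[[0,-3,-2],[0,0,4.5],8.5],[[0,-3,0],[0,0,4.5],8.5],[[0,0,0],[0,0,0],8.5],[[0,0,0],[0,0,0],8.5]]'

```text
time: 43.25
tcp_pos: [0.557, -0.2217, 0.1125]
eef_rot: [[0.999, 0.04, 0.003], [0.04, -0.999, -0.002], [0.003, 0.002, -1.0]]
contact_force: [-0.8, -0.1, 0.0]
opening: 0.0848
grasp_force: 0.0
```

Run:
```python
from h import *
P,o=look("w27",["case1","stand"]); s=sense(); print(s["tcp_pos"],s["contact_force"])
R=Rdown(-12.2); c=(.697,-.136); plan([((.66,-.17,.12),R,8.5,4),((*c,.04),R,8.5,3)])
```

```text
case1 0.94 [307. 134.] 655 top z 0.0469 rect c [ 581.  -260.1] wh [87.4 40.8] ang -24.7 BGR [33. 43. 49.]
case1 0.87 [153.  31.] 5226 top z 0.0380 rect c [ 679.5 -132.1] wh [54.1 48.1] ang 77.8 BGR [26. 32. 35.]
case1 0.62 [341. 192.] 9520 top z 0.0861 rect c [ 566.7 -280.3] wh [83.8 54.2] ang 11.2 BGR [35. 44. 49.]
stand 0.8 [299. 133.] 1902 top z 0.0142 rect c [ 567.9 -280.3] wh [99.4 70.2] ang 11.1 BGR [ 56. 125. 161.]
[ 0.55683012 -0.22283593  0.11193956] [ 0.34370546 -0.13288519  0.38867825]
3 [[[3.5,-1.63,-0.26],[0.0,0,4.8],8.5],[[3.36,-1.92,-0.27],[0.1,-0.1,4.8],8.5],[[3.18,-2.19,-0.27],[0,0,4.8],8.5]]
4 [[[0.72,-1.03,2.0],[0,0,0],8.5],[[0.73,-1.02,2.0],[0,0,0],8.5],[[0.72,-1.03,2.0],[0,0,0],8.5],[[0.72,-1.03,2.0],[0,0,0],8.5]]
```

Call:
step_arm --steps '[[[3.5,-1.6,-0.3],[0,0,4.8],8.5],[[3.4,-1.9,-0.3],[0,0,4.8],8.5],[[3.2,-2.2,-0.3],[0,0,4.8],8.5],[[0.7,-1.0,2],[0,0,0],8.5],[[0.7,-1.0,2],[0,0,0],8.5],[[0.7,-1.0,2],[0,0,0],8.5],[[0.7,-1.0,2],[0,0,0],8.5],[[0,0,0],[0,0,0],8.5],[[0,0,0],[0,0,0],8.5]]'

```text
time: 44.3
tcp_pos: [0.6962, -0.1373, 0.0407]
eef_rot: [[0.977, -0.212, 0.001], [-0.212, -0.977, -0.002], [0.001, 0.001, -1.0]]
contact_force: [1.0, 0.4, 0.2]
opening: 0.0851
grasp_force: 0.0
```

Run:
```python
from h import *
P,o=look("w28",["case1"]); s=sense(); print(s["tcp_pos"])
a=[q for q in o["case1"] if abs(q[0][0]-697)<20 and abs(q[0][1]+135)<20][0]; c=np.array(a[0])/1000; c+=[0,-.0008]
plan([((*c,-.026),Rdown(a[2]),8.5,2.2)])
```

```text
case1 0.86 [257. 209.] 10917 top z 0.0380 rect c [ 697.5 -135.6] wh [83.8 54.1] ang -12.2 BGR [32. 39. 43.]
case1 0.82 [475. 294.] 2643 top z 0.0445 rect c [ 606.3 -269.9] wh [46.   5.4] ang -78.2 BGR [20. 20. 21.]
case1 0.6 [506. 315.] 237 top z 0.0628 rect c [ 608.1 -275.2] wh [7.4 3.2] ang -84.8 BGR [17. 17. 17.]
[ 0.69733865 -0.13794141  0.04291792]
4 [[[-0.01,-0.04,1.72],[0.0,-0.1,0],8.5],[[-0.01,-0.04,1.73],[0.0,0,0],8.5],[[-0.01,-0.04,1.72],[0.1,-0.1,-0.1],8.5],[[0,-0.04,1.72],[0,-0.1,0.0],8.5]]
```

Call:
step_arm --newtons 60 --steps '[[[0,-0.05,1.8],[0,0,0],8.5],[[0,-0.05,1.8],[0,0,0],8.5],[[0,-0.05,1.8],[0,0,0],8.5],[[0,0,1.3],[0,0,0],8.5],[[0,0,0],[0,0,0],8.5],[[0,0,0],[0,0,0],4.5],[[0,0,0],[0,0,0],4.5],[[0,0,0],[0,0,0],4.5],[[0,0,0],[0,0,0],4.5],[[0,0,0],[0,0,0],4.5],[[0,0,0],[0,0,0],4.5],[[0,0,0],[0,0,0],4.5]]'

```text
time: 45.6
tcp_pos: [0.6985, -0.1357, -0.0239]
eef_rot: [[0.977, -0.212, 0.005], [-0.212, -0.977, -0.003], [0.005, 0.001, -1.0]]
contact_force: [0.1, 0.2, 4.9]
opening: 0.0527
grasp_force: 66.3
```

Run:
```python
from h import *
carry(.12)
```

```text
[ 0.69851339 -0.13572318 -0.02387595] 0.05272534100329201 66.32131934165955
5 [[[0.02,0.0,-2.88],[0.0,0.0,0.0],4.5],[[0.01,0.01,-2.87],[0.0,0.0,0.0],4.5],[[0.02,0.0,-2.88],[0.0,0.0,0.0],4.5],[[0.01,0.01,-2.88],[0.0,0.0,0.0],4.5],[[0.02,0.0,-2.88],[0.0,0.0,0.0],4.5]]
6 [[[-1.63,2.85,0],[0.0,0,-3.9],4.5],[[-1.81,2.74,-0.01],[0.1,-0.1,-3.9],4.5],[[-2.0,2.6,0],[0,0,-3.9],4.5],[[-2.17,2.47,-0.01],[0.0,-0.1,-3.9],4.5],[[-2.33,2.31,0],[0.0,0,-3.9],4.5],[[-2.49,2.15,0],[0.1,-0.1,-3.9],4.5]]
```

Call:
step_arm --steps '[[[0,0,-2],[0,0,0],4.5],[[0,0,-3],[0,0,0],4.5],[[0,0,-3],[0,0,0],4.5],[[0,0,-3.3],[0,0,0],4.5],[[0,0,-3.3],[0,0,0],4.5],[[-1.6,2.9,0],[0,0,-3.9],4.5],[[-1.8,2.7,0],[0,0,-3.9],4.5],[[-2.0,2.6,0],[0,0,-3.9],4.5],[[-2.2,2.5,0],[0,0,-3.9],4.5],[[-2.3,2.3,0],[0,0,-3.9],4.5],[[-2.4,2.1,0],[0,0,-3.9],4.5],[[0,0,0],[0,0,0],4.5],[[0,0,0],[0,0,0],4.5],[[0,0,0],[0,0,0],4.5]]'

```text
time: 47.0
tcp_pos: [0.5668, -0.2807, 0.1209]
eef_rot: [[0.981, 0.193, 0.003], [0.193, -0.981, -0.001], [0.003, 0.002, -1.0]]
contact_force: [0.7, 0.4, -1.5]
opening: 0.053
grasp_force: 65.6
```

Run:
```python
from h import *
P,o=look("w29",["case1"]); s=sense(); print(s["tcp_pos"]); plan([((.5678,-.282,.066),Rdown(SY),4.5,2)])
```

```text
case1 0.9 [261. 156.] 2065 top z 0.0859 rect c [ 600.3 -273.9] wh [53.7 15.8] ang -79.6 BGR [31. 31. 32.]
case1 0.79 [491. 284.] 3667 top z 0.0378 rect c [ 503.3 -530.7] wh [91.2 36.4] ang 23.3 BGR [91. 51. 86.]
case1 0.74 [259. 139.] 342 top z 0.0471 rect c [ 607.8 -273.4] wh [50.4  1.1] ang -78.9 BGR [30. 32. 35.]
case1 0.68 [257. 257.] 21430 top z 0.1827 rect c [ 568.4 -279. ] wh [79.8 54. ] ang 11.0 BGR [37. 47. 51.]
[ 0.56708275 -0.28044737  0.1206877 ]
3 [[[0.01,0.05,1.82],[0.0,0,0.0],4.5],[[0.01,0.05,1.83],[0.1,-0.1,0.1],4.5],[[0.01,0.06,1.82],[0.0,0,0.0],4.5]]
```

Call:
step_arm --steps '[[[0,0.05,1.8],[0,0,0],4.5],[[0,0.05,1.8],[0,0,0],4.5],[[0,0.05,1.6],[0,0,0],4.5],[[0,0,0],[0,0,0],4.5],[[0,0,0],[0,0,0],4.5]]'

```text
time: 47.6
tcp_pos: [0.5669, -0.2825, 0.0682]
eef_rot: [[0.981, 0.194, 0.002], [0.194, -0.981, -0.001], [0.001, 0.001, -1.0]]
contact_force: [0.4, -0.5, -1.4]
opening: 0.0527
grasp_force: 65.6
```

Run:
```python
from h import *
s=sense(); print(s["tcp_pos"],s["contact_force"]); plan([((.5678,-.282,.0605),Rdown(SY),4.5,.2)])
```

```text
[ 0.5668781  -0.28249821  0.06823763] [ 0.40831001 -0.52118475 -1.44610477]
4 [[[0.02,-0.01,0.19],[0.0,0,0.0],4.5],[[0.03,-0.01,0.2],[0.0,0,0.0],4.5],[[0.02,0,0.19],[0.1,-0.1,0.1],4.5],[[0.03,-0.01,0.19],[0,0.0,0],4.5]]
```

Call:
step_arm --steps '[[[0.02,0,0.19],[0,0,0],4.5],[[0.02,0,0.19],[0,0,0],4.5],[[0.02,0,0.19],[0,0,0],4.5],[[0.02,0,0.19],[0,0,0],4.5],[[0,0,0],[0,0,0],4.5],[[0,0,0],[0,0,0],4.5],[[0,0,0],[0,0,0],6.5],[[0,0,0],[0,0,0],8.5],[[0,0,0],[0,0,0],8.5],[[0,0,0],[0,0,0],8.5],[[0,0,-3],[0,0,0],8.5],[[0,0,-4],[0,0,0],8.5],[[0,-3,-4],[0,0,5],8.5],[[-1,-3,-4],[0,0,5],8.5],[[-1,-3,-4],[0,0,4],8.5],[[0,-2,0],[0,0,0],8.5],[[0,0,0],[0,0,0],8.5],[[0,0,0],[0,0,0],8.5],[[0,0,0],[0,0,0],8.5]]'

```text
time: 49.5
tcp_pos: [0.5386, -0.1762, 0.248]
eef_rot: [[0.999, -0.05, 0.001], [-0.05, -0.999, -0.001], [0.001, 0.001, -1.0]]
contact_force: [-0.3, 0.5, 0.8]
opening: 0.0851
grasp_force: 0.0
```

Run:
```python
from h import *
P,o=look("w30",["case1","stand","mat","tray","knob1"]); s=sense(); print(s["tcp_pos"],s["contact_force"]); scoopmat("w30")
```

```text
case1 0.84 [327. 137.] 531 top z 0.0848 rect c [ 564.5 -254.1] wh [78.6  7.4] ang 6.3 BGR [25. 34. 39.]
case1 0.83 [360. 140.] 5179 top z 0.1222 rect c [ 566.9 -281.5] wh [83.8 54.1] ang 11.2 BGR [34. 44. 49.]
case1 0.68 [321. 124.] 437 top z 0.0528 rect c [ 581.2 -257.4] wh [77.4 35. ] ang -21.9 BGR [37. 55. 65.]
case1 0.4 [508. 179.] 92 top z 0.0113 rect c [ 484.8 -525.9] wh [31.3  2.8] ang -0.8 BGR [54. 36. 55.]
stand 0.55 [315. 115.] 950 top z 0.0143 rect c [ 567.6 -280.4] wh [100.   70.4] ang 10.8 BGR [ 55. 124. 160.]
mat 0.61 [227. 141.] 3603 top z 0.0062 rect c [ 509.4 -126.2] wh [170.1 100.5] ang -3.4 BGR [36. 37. 40.]
tray 0.6 [ 68. 114.] 22222 top z 0.0458 rect c [604.4  55.7] wh [199.8 151.6] ang -2.8 BGR [43. 74. 34.]
tray 0.44 [ 20. 231.] 3269 top z 0.0508 rect c [438.6 151. ] wh [146.9  55.8] ang -15.6 BGR [58. 58. 59.]
knob1 0.82 [107.  63.] 258 top z 0.0266 rect c [659.1   5.7] wh [19.3 17.9] ang 20.0 BGR [ 30.  59. 107.]
knob1 0.62 [50. 42.] 323 top z 0.0265 rect c [686.   64.9] wh [19.3 17.9] ang -6.9 BGR [ 28.  55. 100.]
knob1 0.61 [77. 40.] 282 top z 0.0264 rect c [686.9  32.4] wh [19.5 16.4] ang -27.6 BGR [ 61.  81. 103.]
knob1 0.54 [29. 41.] 317 top z 0.0264 rect c [689.9  89. ] wh [18.8 17.3] ang -20.3 BGR [55. 74. 93.]
[ 0.53889118 -0.1761861   0.2485539 ] [-0.95138669 -0.10210991  0.43942808]
mat 3136 [0.8 0.2] [167.9  98.3] 0.2
pan (mat frame) 3793 [-6.7 -0.3] [115.1  76.9] 0.5 z [0.0066 0.0077 0.0355]
```

View pics/w30.png

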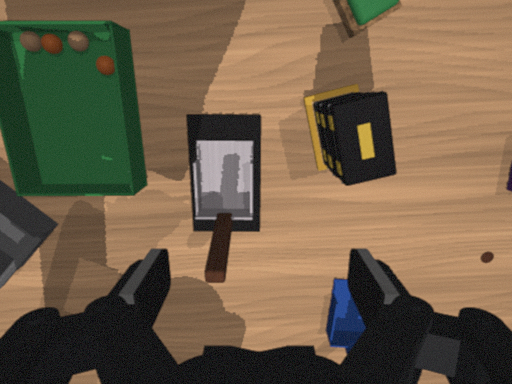

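The picture shows all four knobs in the tray at (31,42), (52,44), (78,41) and (106,65). The scoop lies centred on its mat at (225,180), and the three cases stand in a square column on the stand at (355,138). I'm handing the job in.

```bash
python3 -c "
from cell import *
print(finish_job())"
```

```text
the job is handed in; nothing more can be done
None
```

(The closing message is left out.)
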